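# Top the slat crib, then bring the marked jar round and hold the turntable

## Robot

A 6-joint arm with a two-finger parallel gripper is mounted at the origin on a cart in front of the work surface, level with it; the furniture and walls round the work are solid. World frame = base frame: x ahead of the robot, y to its left, z up, the work surface at z = 0. Lengths are in mm, angles in rad, forces in N, time in s.
With the tool pointing down it reaches from about 325 to 1000 mm from the base axis. Payload 5.1 kg.
Tool frame: the origin (TCP) lies on the centre line of the jaws, within the pads' length; the fingertips stand 25 mm ahead of it and the grasp point (between the pads) lies 6 mm ahead of it (robot.tcp_to_tips is the distance from the TCP to the fingertips, in mm); z points along the fingers, y is the direction in which the jaws open and shut (so a half turn about z gives the same grasp; the last joint's range is limited). The gripper opens to 85 mm and grips with 20 to 120 N. Pads are 22 mm wide; open, the fingers measure 114 mm over their backs; the gripper's body (76 mm by 85 mm) begins 54 mm behind the grasp point. The pads swing forward as they close: fully open they stand 13 mm farther back than shut.
Start: joints at [1.252, 0.124, 1.65, -0, 1.367, -0.083], TCP at [151.876, 631.996, 256.322] pointing down, gripper open.
Joint ranges: [-2.61, 2.61], [-1.02, 2.33], [0.03, 2.71], [-1.35, 4.49], [0.32, 2.68], [-2.91, 2.91]. Speed limits (rad/s): [2.57, 2.57, 3.14, 3.14, 3.14, 3.14].

## Interface

Orientations are given as a unit quaternion [x, y, z, w].
In Python, from cell import robot, snapshot, camera_info, ticket gives the robot as it stands.
- The arm moves only by the tool drive_tool, never from a script. Its argument "increments" is a list that holds one entry, the list of rows, each a list of 7 numbers: the shift along the tool's x, y, z scaled (see below), then the turn, a rotation vector about the tool's x, y, z scaled (see below), then the closure, from 0 (fully open) to 1 (shut). A call has 1 to 8 rows; each row is the pose to reach, as a shift and turn from the pose commanded when the call began, along the tool's axes at that moment, turning the shorter way round; what a row does not reach only later rows make up. The controller multiplies each number of a shift by 10 cm and each number of a turn by 360 degrees. A row lasts 1/8 s, in which the tool goes at most 62.5 mm and 10.7 degrees, less where a joint would pass 70% of its speed; a pose out of reach is approached as far as the arm can. A call with a number of a shift or a turn outside -1 to 1 is refused whole. A call with a gripper value outside its range is refused whole. The fingers move at their own pace and stop on an object; the grip force is fixed at half the most. Time passes only in rows, so rows that repeat a pose let the fingers close. It gives the time, the measured TCP pose, the force and the opening at its end, in the units of the state.
- robot.get_state(): the state, without advancing time (a new reading comes with each control period).
- snapshot(name): name is "scene" or "top"; returns the picture (420x560x3 uint8, red, green, blue); there is no depth.
- camera_info(name): a dict with "mtx" (3x3 intrinsics, pixels), "dist" ([k1, k2, p1, p2, k3] as OpenCV has them; the pictures are not rectified), "R" (3x3) and "t" (3): a world point X has camera coordinates R X + t. Camera axes: x right, y down, z forward; pixel columns grow to the right and rows downward; lengths in mm; the calibration is good to about 2 mm. A picture is of the moment at which its call begins. camera_info takes no time and is no camera call.
- ticket.close_job(): hands the job in, once; it reports no verdict.
The state is a dict: "t": time; "joint_pos": joint angles; "qd": joint speeds; "joint_efforts": joint torques, N m; "eef_pos": TCP position; "ee_rot": TCP orientation; "ft_force": force on the tool from outside, world axes, zero at the start; "wrist_torque": the same for the moment, N m; "width": finger opening in mm.
Only numpy, scipy, OpenCV 4.12 (cv2) and the standard library are available. Lean on these libraries where they do the work, as an engineer would, in place of code of your own. Each camera call takes 0.05 s, during which the arm holds its last target.

## Task

Finish the slat tower in the middle of the jar turntable: lay the two loose slats from the timber block on it as its third layer, crosswise to the layer below and straight above the two slats of the bottom layer. Then take the turntable's upright handle and turn it until the jar with the T-shaped grip on its cap stands at the front, in line with the pointer of the foot, with the tower still in order. Finish while still gripping the handle and holding the turntable still there, without letting go, and leave the other things on the table alone.

Things in the scene. Friction and masses are not known exactly. Their poses are not given: they have to be found in the camera images.
- slat_a_center (a point): loose light-wood slat, 84 x 18 x 12 mm (x = its length, y = its width, z = up), 20 g, one of two alike and interchangeable; at the start it lies flat on the timber offcut, 6 cm above the table, roughly pointing at the turntable, 60 mm from the other. This point is its centre, half-way up.
- slat_b_center (a point): loose light-wood slat, 84 x 18 x 12 mm (x = its length, y = its width, z = up), 20 g, one of two alike and interchangeable; at the start it lies flat on the timber offcut, 6 cm above the table, roughly pointing at the turntable, 60 mm from the other. This point is its centre, half-way up.
- slat_a: the same slat a; origin at the centre of its underside, axes as its centre point
- slat_b: the same slat b; origin at the centre of its underside, axes as its centre point
- offcut: fixed timber block, 130 (x) x 94 (y) x 60 mm high, right of the turntable; the two loose slats lie on its top across its x, about 30 mm either side of its middle; origin at the centre of its underside
- crib_top (a point): on the turntable's axis at the top of the tower's fixed second layer (108 mm above the table); turns with it. x points away from the marked jar, y away from the upright handle, z up. Second layer: two slats along x at y = -28 and +28 mm. The third layer belongs along y with centre lines at x = -28 and +28 mm, above the bottom layer; slat centres then lie 6 mm above this point.
- deck_top (a point): on the axis, top of the 86 mm square deck (84 mm above the table) under the tower; axes as crib_top. On it the fixed bottom layer: two slats along y at x = -28 and +28 mm; all slats are 84 x 18 x 12 mm. The deck stands on a hub over the turning disc (190 mm across, top 26 mm above the table).
- turntable (a joint): angle of the turntable about its upright axis, rad, counter-clockwise from above; 0 = the marked jar stands at the front, over the pointer. It starts 0.9 to 1.9 and can turn from -0.8 to 2.4 (stops). It stays where it is left; light friction, under 1 N at the handle.
- turn_handle: upright handle that turns with the turntable, on its -y side 83 mm from the axis: a round wooden grip, 22 mm across and 44 mm high, on a thin steel rod. Origin in the middle of the grip, 148 mm above the table; z up along the grip; x and y turn with the turntable. It is rigid on the disc, so a gripper that keeps its own direction must let the round grip turn between its fingers.
- marked_jar_top (a point): centre of the cap of the marked jar, 108 mm above the table, 68 mm from the axis: the only jar with a T-shaped wooden grip on its cap (38 mm wide, up to 26 mm above the cap); fixed to the disc. Two plain jars of the same kind (44 mm wide, 82 mm high, fixed) stand on the disc opposite it and opposite the handle
- turntable_base: fixed round foot of the turntable, 140 mm across, 10 mm high, with a pointed tongue that reaches out 119 mm from the axis along its own -x, the front; origin on the turntable's axis at table height
- pliers: bystander: pliers with red grips, 52 x 171 x 13 mm, lying behind the turntable; origin at the centre of the underside
- tape_measure: bystander: tape measure, 36 x 83 x 62 mm, standing at the back behind the turntable; origin at the centre of the underside
- ratchet: bystander: socket ratchet, 33 x 191 x 28 mm, lying in front to the right; origin at the centre of the underside

How it is judged (in metres and radians):
On the way, in this order (a step that is already met when the one before it is completed fails the run):
1. both slats lie released on the tower as its third layer (z of slat_a_center in the frame of crib_top between 0.003 and 0.009 m and y of slat_a_center in the frame of crib_top between -0.013 and 0.013 m and angle between the x axis of each of slat_a_center, slat_b_center and the y axis of crib_top, either way round below 0.2 rad and z of slat_b_center in the frame of crib_top between 0.003 and 0.009 m and y of slat_b_center in the frame of crib_top between -0.013 and 0.013 m and ((x of slat_a_center in the frame of crib_top between 0.018 and 0.038 m and x of slat_b_center in the frame of crib_top between -0.038 and -0.018 m) or (x of slat_a_center in the frame of crib_top between -0.038 and -0.018 m and x of slat_b_center in the frame of crib_top between 0.018 and 0.038 m)) and contact force between the fingers and slat_a below 0.05 N and contact force between the fingers and slat_b below 0.05 N), for 0.2 s.
2. the marked jar is at the front and the handle is held (value of joint turntable between -0.09 and 0.09 rad and velocity of joint turntable between -0.05 and 0.05 rad/s and contact force between the fingers and turn_handle above 2 N), for 0.2 s.
At the end, for the whole second after the job is handed in: Both slats lie free, flat and crosswise (0.2 rad) on layer two, one each side, 18 to 38 mm from the axis, centred lengthwise to 13 mm; the marked jar is within 0.09 rad of the pointer, still (0.05 rad/s), the fingers gripping the handle (over 2 N) (all of step 1 and all of step 2); the arm keeps its last pose, push and grip.
It fails at once if the pliers is pushed away (over 30 mm) (distance of pliers from where it was at the start of the episode above 0.03 m).
It fails at once if the tape measure is pushed away (over 30 mm) (distance of tape_measure from where it was at the start of the episode above 0.03 m).
It fails at once if the ratchet is pushed away (over 30 mm) (distance of ratchet from where it was at the start of the episode above 0.03 m).
It also fails if it takes over 59 s, if anything falls off the work surface, if the arm or the gripper's body presses on something with over 40 N, if the wrist force passes 120 N, or if a joint passes its speed limit or range.

## Working session

There is one attempt and no reset: what is moved stays moved. The work goes in short steps, Python scripts to look and compute and a tool call to move; the robot and the scene stay as the last step left them, time stands still between calls to the robot, and variables do not carry over. Pictures are saved under pics/ and viewed, and the job is handed in when it is done.

Besides the shell and the picture viewer there is one more tool, called as name(argument=value, ...), one argument or row to a line, values as JSON. drive_tool: Moves the arm, as the interface text tells. Its arguments: {"type":"object","properties":{"increments":{"type":"array","items":{"type":"array","items":{"type":"array","items":{"type":"number","minimum":-1,"maximum":1}}}}},"required":["increments"]}

```bash
ls; mkdir -p pics; python3 - <<'E'
from cell import robot, snapshot, camera_info
import cv2, numpy as np
for n in("scene","top"):
    im=snapshot(n); cv2.imwrite(f"pics/{n}0.png",cv2.resize(im[:,:,::-1],(800,600),interpolation=cv2.INTER_CUBIC)); cv2.imwrite(f"pics/{n}0_raw.png",im[:,:,::-1])
    c=camera_info(n); print(n,np.round(c["mtx"],1).tolist(),c["dist"],np.round(c["R"],3).tolist(),np.round(c["t"],1), "pos",np.round(-np.array(c["R"]).T@np.array(c["t"])))
print(robot.get_state())
E
```

```text
pics
scene [[471.5, 0.0, 276.0], [0.0, 471.5, 205.5], [0.0, 0.0, 1.0]] [-0.11973471  0.          0.          0.          0.        ] [[0.478, -0.879, -0.001], [-0.479, -0.26, -0.838], [0.736, 0.401, -0.545]] [-550.   280.5  726.6] pos [-138. -702.  631.]
top [[497.2, 0.0, 272.3], [0.0, 497.2, 210.3], [0.0, 0.0, 1.0]] [0.01772853 0.         0.         0.         0.        ] [[0.008, -1.0, 0.012], [-0.984, -0.01, -0.18], [0.18, -0.011, -0.984]] [-321.3  524.8 1129.5] pos [ 315. -304. 1209.]
{'t': 0.1, 'joint_pos': array([ 1.25238663e+00,  1.24469624e-01,  1.65156329e+00, -6.38539810e-06,
        1.36753290e+00, -8.26284190e-02]), 'qd': array([-0.00123042, -0.00229353, -0.00270546,  0.00102237,  0.00175377,
       -0.00075895]), 'joint_efforts': array([ 3.83067681e-04, -4.24935722e+01, -3.66650784e+01, -9.81127891e-05,
        3.92892369e-03,  2.54705441e-06]), 'eef_pos': array([151.72540992, 631.50654075, 255.14138365]), 'ee_rot': array([ 1.17617051e-01,  9.93058536e-01, -9.67433759e-04, -1.93441120e-04]), 'ft_force': array([ 0.14520399,  0.0386948 , -0.67927051]), 'wrist_torque': array([-0.03822186,  0.01078707, -0.00687732]), 'width': 85.19660315060872}
```

View pics/scene0.png

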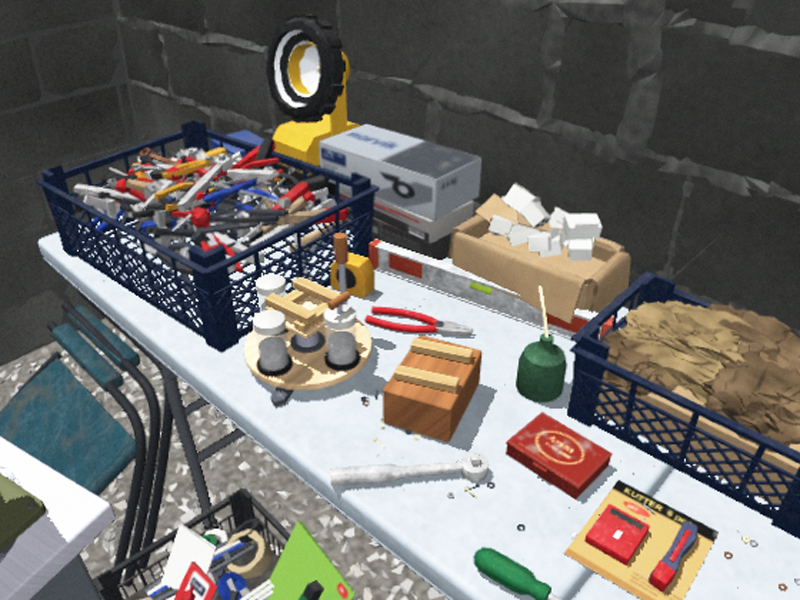

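View pics/top0.png

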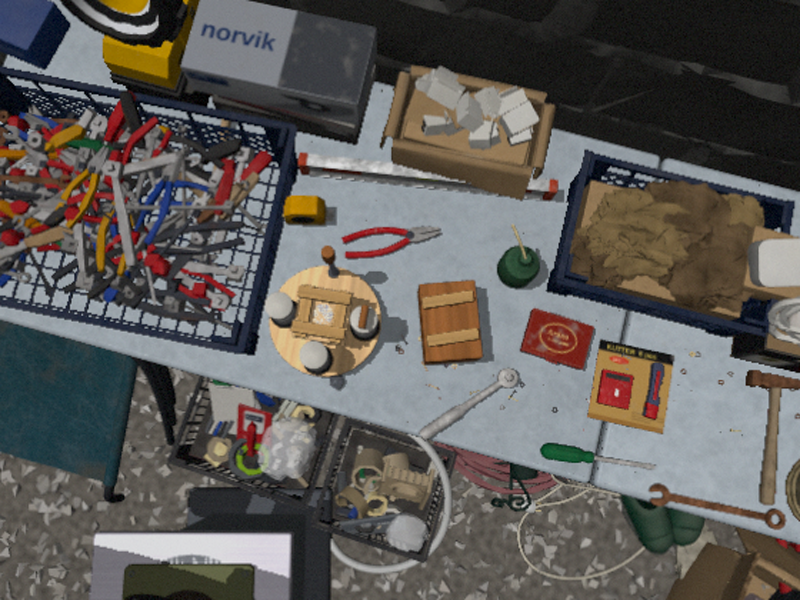

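The overview shows the turntable around (325,322) in the top view, with the handle at the far side (328,255) and the T-grip jar on the right (365,318). The offcut with its two slats is at (450,322). Next I'll zoom in.

```bash
cat > h.py <<'E'
import numpy as np, cv2
from cell import robot, snapshot, camera_info
def ray(n,px):
    c=camera_info(n); p=np.array(px,float).reshape(-1,1,2)
    u=cv2.undistortPoints(p,np.array(c["mtx"]),np.array(c["dist"])).reshape(-1,2)
    R=np.array(c["R"]);t=np.array(c["t"]); d=np.c_[u,np.ones(len(u))]@R
    return -R.T@t,d
def onz(n,px,z):
    o,d=ray(n,px); return o+d*((z-o[2])/d[:,2])[:,None]
def proj(n,X):
    c=camera_info(n); X=np.array(X,float).reshape(-1,3)
    return cv2.projectPoints(X,cv2.Rodrigues(np.array(c["R"]))[0],np.array(c["t"],float),np.array(c["mtx"]),np.array(c["dist"]))[0].reshape(-1,2)
def tri(a,b):
    o1,d1=ray("top",[a]);o2,d2=ray("scene",[b]);d1=d1[0]/np.linalg.norm(d1[0]);d2=d2[0]/np.linalg.norm(d2[0])
    s=np.linalg.lstsq(np.c_[d1,-d2],o2-o1,rcond=None)[0]
    p,q=o1+s[0]*d1,o2+s[1]*d2
    return (p+q)/2,np.linalg.norm(p-q)
E
python3 - <<'E'
import cv2
a=cv2.imread("pics/top0_raw.png"); c=a[165:290,180:345]; cv2.imwrite("pics/topz.png",cv2.resize(c,None,fx=4.8,fy=4.8,interpolation=cv2.INTER_CUBIC))
a=cv2.imread("pics/scene0_raw.png"); c=a[155:315,160:345]; cv2.imwrite("pics/scenez.png",cv2.resize(c,None,fx=3.7,fy=3.7,interpolation=cv2.INTER_CUBIC)[:600,:800])
E
```

```text
(no output)
```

View pics/topz.png

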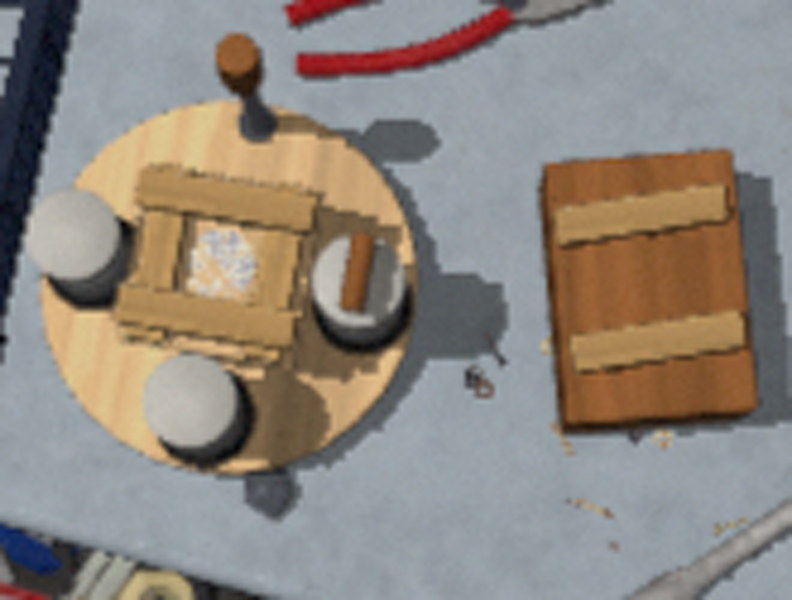

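View pics/scenez.png

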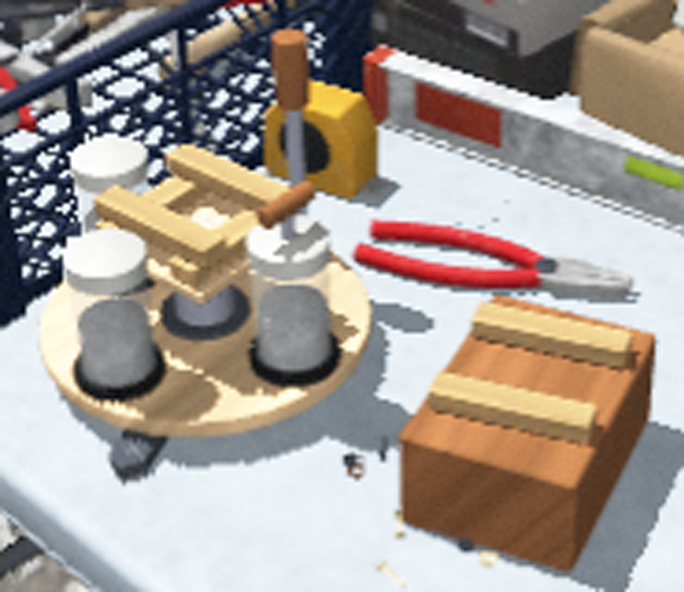

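```bash
python3 - <<'E'
from h import *
np.set_printoptions(precision=1,suppress=True)
im=cv2.imread("pics/top0_raw.png"); hsv=cv2.cvtColor(im,cv2.COLOR_BGR2HSV)
def R(p): return (np.array(p,float)+.5)/4.8-.5+[180,165]
for p in [(630,285),(650,215),(660,340),(225,195),(210,310),(150,400),(240,55)]:
    q=R(p).round().astype(int); print(p,hsv[q[1],q[0]])
# slats on the offcut
m=np.zeros(im.shape[:2],np.uint8)
h,s,v=cv2.split(hsv)
m=((h>=12)&(h<=28)&(v>140)&(s>60)).astype(np.uint8)
m[:, :290]=0;m[:,336:]=0;m[:195]=0;m[252:]=0
n,l,st,ce=cv2.connectedComponentsWithStats(m)
for i in range(1,n):
    if st[i,4]<80: continue
    ys,xs=np.nonzero(l==i); w=onz("top",np.c_[xs,ys],72)
    r=cv2.minAreaRect(w[:,:2].astype(np.float32)); print("slat",st[i],r, w.mean(0))
    cov=np.cov(w[:,:2].T);e,V=np.linalg.eigh(cov);print("axis",np.degrees(np.arctan2(V[1,1],V[0,1])),np.sqrt(12*e))
# caps
for nm,lo in (("left",(75,235)),("bottom",(192,402)),("marked",(360,280))): print(nm,onz("top",[R(lo)],108)[0])
print("handle top",onz("top",[R((239,50))],170)[0], "rod base",onz("top",[R((257,130))],26)[0])
print("Tbar",onz("top",R([(365,235),(350,308)]),134))
print("slats2",onz("top",R([(145,165),(320,190),(314,232),(137,205),(128,285),(300,308)]),108))
print("tip",onz("top",R([(272,518)]),10))
# disc
d=onz("top",R([(160,112),(42,300),(240,474),(416,260),(370,400),(90,410),(340,140)]),26)[:,:2]
A=np.c_[2*d,np.ones(len(d))];x=np.linalg.lstsq(A,(d**2).sum(1),rcond=None)[0];print("disc",x[:2],np.sqrt(x[2]+x[:2]@x[:2]))
E
```

```text
(630, 285) [ 13 169 151]
(650, 215) [ 17 124 168]
(660, 340) [ 17 128 174]
(225, 195) [ 17 127 177]
(210, 310) [ 17 127 177]
(150, 400) [ 24  18 193]
(240, 55) [ 13 159 143]
slat [295 197  37  19 445] ((537.1786499023438, -411.22686767578125), (36.50297927856445, 85.83567810058594), 8.855973243713379) [ 535.1 -412.5   72. ]
axis 102.15680967441591 [34.5 83.3]
slat [299 211  36  31 635] ((486.847900390625, -417.7585754394531), (59.48744583129883, 86.34132385253906), 9.298916816711426) [ 482.  -415.3   72. ]
axis 96.5527799779604 [59.6 84.9]
slat [302 241  14  11 118] ((440.0243835449219, -400.7336730957031), (20.40431022644043, 33.21145248413086), 10.004993438720703) [ 440.2 -399.9   72. ]
axis 108.01979439940247 [19.9 32.3]
left [ 507.7 -143.2  108. ]
bottom [ 429.9 -199.9  108. ]
marked [ 487.7 -276.7  108. ]
handle top [ 581.7 -222.6  170. ] rod base [ 577.  -221.4   26. ]
Tbar [[ 504.4 -279.3  134. ]
 [ 470.7 -273.   134. ]]
slats2 [[ 541.5 -174.9  108. ]
 [ 530.3 -257.3  108. ]
 [ 510.2 -254.8  108. ]
 [ 522.3 -171.7  108. ]
 [ 484.3 -168.7  108. ]
 [ 474.2 -249.   108. ]]
tip [[ 382.5 -232.1   10. ]]
disc [ 498.2 -208.7] 93.67060011841915
```

```bash
cat > slats.py <<'E'
from h import *
def slats(im,lo,hi,box,z):
    hsv=cv2.cvtColor(im,cv2.COLOR_BGR2HSV);h,s,v=cv2.split(hsv)
    m=((h>=12)&(h<=28)&(v>130)&(s>60)&(s<148)).astype(np.uint8)
    k=np.zeros_like(m);x0,x1,y0,y1=box;k[y0:y1,x0:x1]=1;m*=k
    n,l,st,ce=cv2.connectedComponentsWithStats(m)
    for i in range(1,n):
        if st[i,4]<80: continue
        ys,xs=np.nonzero(l==i); w=onz("top",np.c_[xs,ys],z)
        r=cv2.minAreaRect(w[:,:2].astype(np.float32))
        e,V=np.linalg.eigh(np.cov(w[:,:2].T));a=np.degrees(np.arctan2(V[1,1],V[0,1]))
        print("slat px",st[i],"rect",np.round(r[0],1),np.round(r[1],1),round(r[2],1),"mean",w.mean(0).round(1),"axis",round(a%180,1),np.sqrt(12*e).round(1))
E
python3 - <<'E'
from slats import *
slats(cv2.imread("pics/top0_raw.png"),0,0,(292,336,198,250),72)
s=cv2.imread("pics/scene0_raw.png")
def S(p): return (np.array(p,float)+.5)/3.7-.5+[160,155]
np.set_printoptions(precision=1,suppress=True)
# scene view tops: slat far corners, near corners (zoomed picture)
for q in ([(482,305),(635,340),(628,362),(474,325)],[(443,374),(598,406),(590,440),(432,398)]):
    print("scene",onz("scene",S(q),72))
print("scene handle top",onz("scene",S([(289,33)]),170),"tongue tip",onz("scene",S([(118,468)]),10), "hubaxis caps",onz("scene",S([(110,155),(105,255),(288,248)]),108))
E
```

```text
slat px [295 203  36  13 273] rect [ 528.3 -411.3] [18.5 83.2] 9.4 mean [ 528.  -411.2   72. ] axis 99.7 [18.2 83.8]
slat px [298 230  37  12 276] rect [ 466.1 -418.3] [18.5 84.6] 9.1 mean [ 465.7 -418.8   72. ] axis 99.3 [17.7 83.3]
scene [[ 529.6 -369.3   72. ]
 [ 540.4 -453.1   72. ]
 [ 521.8 -457.1   72. ]
 [ 512.  -373.6   72. ]]
scene [[ 468.5 -378.5   72. ]
 [ 482.8 -457.7   72. ]
 [ 457.8 -464.7   72. ]
 [ 449.3 -382.6   72. ]]
scene handle top [[ 587.3 -216.2  170. ]] tongue tip [[ 384.7 -229.5   10. ]] hubaxis caps [[ 511.8 -140.2  108. ]
 [ 431.2 -198.4  108. ]
 [ 482.4 -279.   108. ]]
```

drive_tool(
  increments=[
    [[-0.3,-0.46,-0.25,0,0,0,0.5],[-0.6,-0.93,-0.5,0,0,0,0.5]],
  ],
)

```text
t: 0.35
eef_pos: [188.5, 526.2, 305.2]
ee_rot: [0.117, 0.993, -0.001, -0.0]
ft_force: [0.8, 0.4, 0.1]
width: 51.9
```

```bash
python3 - <<'E'
from cell import robot
print(robot.tcp_to_tips, [a for a in dir(robot) if a[0]!='_'])
E
```

```text
25.0 ['IKError', 'get_state', 'tcp_to_tips']
```

drive_tool(
  increments=[
    [[-0.3,-0.46,0,0,0,0,0.5],[-0.6,-0.93,0,0,0,0,0.5]],
  ],
)

```text
t: 0.6
eef_pos: [225.4, 421.5, 306.3]
ee_rot: [0.117, 0.993, 0.0, 0.0]
ft_force: [0.9, -0.2, 1.0]
width: 42.6
```

drive_tool(
  increments=[
    [[-0.3,-0.46,0,0,0,0,0.5],[-0.6,-0.93,0,0,0,0,0.5]],
  ],
)

```text
t: 0.85
eef_pos: [261.8, 316.9, 305.9]
ee_rot: [0.117, 0.993, -0.0, 0.0]
ft_force: [0.1, -0.8, 0.0]
width: 43.1
```

drive_tool(
  increments=[
    [[-0.3,-0.46,0,0,0,0,0.5],[-0.6,-0.93,0,0,0,0,0.5]],
  ],
)

```text
t: 1.1
eef_pos: [298.3, 212.6, 305.9]
ee_rot: [0.117, 0.993, -0.0, 0.0]
ft_force: [1.0, 0.5, -0.1]
width: 42.7
```

drive_tool(
  increments=[
    [[-0.3,-0.46,0,0,0,0,0.5],[-0.6,-0.93,0,0,0,0,0.5]],
  ],
)

```text
t: 1.35
eef_pos: [334.9, 108.1, 306.1]
ee_rot: [0.117, 0.993, 0.0, 0.0]
ft_force: [1.2, 0.2, 0.9]
width: 42.9
```

drive_tool(
  increments=[
    [[-0.3,-0.46,0,0,0,0,0.5],[-0.6,-0.93,0,0,0,0,0.5]],
  ],
)

```text
t: 1.6
eef_pos: [371.6, 3.5, 306.1]
ee_rot: [0.118, 0.993, 0.0, 0.0]
ft_force: [1.4, 0.5, 0.2]
width: 42.7
```

drive_tool(
  increments=[
    [[-0.3,-0.46,0,0,0,0,0.5],[-0.6,-0.93,0,0,0,0,0.5]],
  ],
)

```text
t: 1.85
eef_pos: [408.2, -101.0, 306.1]
ee_rot: [0.118, 0.993, 0.0, 0.0]
ft_force: [1.3, 0.6, -0.7]
width: 42.8
```

drive_tool(
  increments=[
    [[-0.3,-0.46,0,0,0,0,0.5],[-0.6,-0.93,0,0,0,0,0.5]],
  ],
)

```text
t: 2.1
eef_pos: [444.9, -205.4, 305.9]
ee_rot: [0.118, 0.993, 0.0, -0.0]
ft_force: [1.0, 0.7, 0.6]
width: 42.7
```

drive_tool(
  increments=[
    [[-0.3,-0.46,0,0,0,0,0.5],[-0.6,-0.93,0,0,0,0,0.5]],
  ],
)

```text
t: 2.35
eef_pos: [481.6, -309.7, 305.7]
ee_rot: [0.118, 0.993, 0.0, -0.0]
ft_force: [0.7, 0.1, 0.6]
width: 42.5
```

```bash
cat > go.py <<'E'
import sys,numpy as np
from cell import robot
from scipy.spatial.transform import Rotation as Ro
def go(x,y,z,yaw):
    s=robot.get_state();p=np.array(s["eef_pos"]);R=Ro.from_quat(s["ee_rot"])
    a=np.radians(yaw);X=np.array([np.cos(a),np.sin(a),0]);Z=np.array([0,0,-1.]);Y=np.cross(Z,X)
    T=Ro.from_matrix(np.c_[X,Y,Z]);xx=R.as_matrix()[:,0]
    print("t",round(s["t"],2),"now",p.round(1),"yaw",np.degrees(np.arctan2(xx[1],xx[0])).round(1),"w",round(s["width"],1),"f",s["ft_force"].round(1))
    print("shift",(R.inv().apply(np.array([x,y,z])-p)/100).round(3).tolist(),"turn",((R.inv()*T).as_rotvec()/2/np.pi).round(4).tolist())
if __name__=="__main__": go(*map(float,sys.argv[1:5]))
E
python3 go.py 527.5 -411.5 210 98.5
```

```text
t 2.35 now [ 481.6 -309.7  305.7] yaw 166.5 w 42.5 f [0.7 0.1 0.6]
shift [-0.685, -0.882, 0.956] turn [0.0, -0.0001, 0.1888]
```

drive_tool(
  increments=[
    [[-0.1,-0.13,0.13,0,0,0.028,0.5],[-0.2,-0.25,0.27,0,0,0.056,0.5],[-0.3,-0.38,0.41,0,0,0.084,0.5],[-0.4,-0.5,0.55,0,0,0.112,0.5],[-0.49,-0.63,0.68,0,0,0.14,0.5],[-0.59,-0.76,0.82,0,0,0.167,0.5],[-0.685,-0.882,0.956,0,0,0.189,0.5]],
  ],
)

```text
t: 3.22
eef_pos: [527.3, -410.0, 209.5]
ee_rot: [0.655, 0.756, 0.0, -0.001]
ft_force: [-0.2, 1.2, -0.0]
width: 42.6
```

```bash
python3 go.py 527.5 -411.5 115 98.5; python3 -c "
from h import *
im=snapshot('top')[:,:,::-1];cv2.imwrite('pics/t1.png',cv2.resize(im[120:300,160:400],None,fx=3.3,fy=3.3))"
```

```text
t 3.23 now [ 527.3 -410.   209.5] yaw 98.2 w 42.6 f [-0.2  1.2 -0. ]
shift [-0.016, 0.001, 0.945] turn [-0.0001, -0.0002, -0.0009]
```

View pics/t1.png

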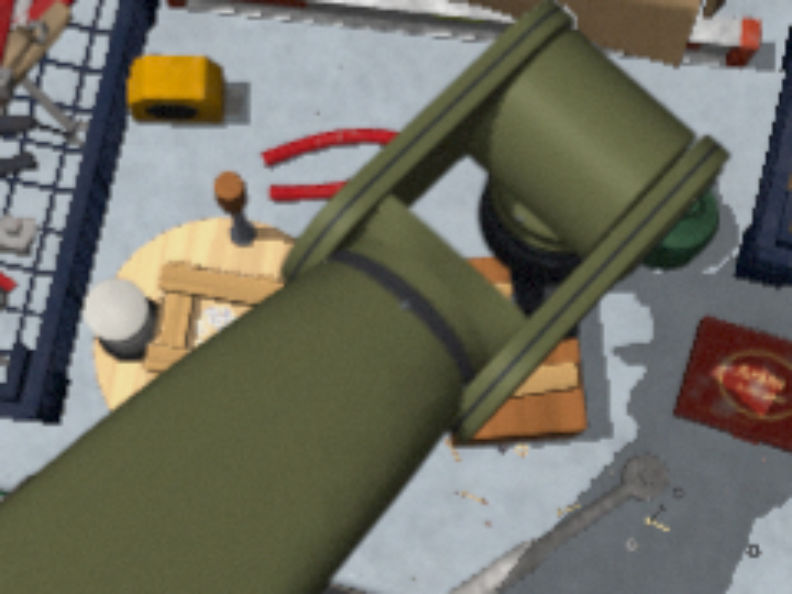

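The top view is blocked: the arm covers the offcut around (520,330). I'll descend and check in the scene view instead.

drive_tool(
  increments=[
    [[0,0,0.45,0,0,0,0.5],[-0.015,0,0.92,0,0,0,0.5],[-0.015,0,0.92,0,0,0,0.5]],
  ],
)

```text
t: 3.65
eef_pos: [524.8, -408.6, 113.3]
ee_rot: [0.653, 0.758, 0.0, -0.005]
ft_force: [-0.2, -0.4, -0.4]
width: 42.8
```

```bash
python3 go.py 527.5 -411.5 87 98.5; python3 -c "
from h import *
im=snapshot('scene')[:,:,::-1];cv2.imwrite('pics/s1.png',cv2.resize(im[170:320,200:380],None,fx=4,fy=4,interpolation=cv2.INTER_CUBIC))"
```

```text
t 3.65 now [ 524.8 -408.6  113.3] yaw 98.5 w 42.8 f [-0.2 -0.4 -0.4]
shift [-0.035, 0.024, 0.263] turn [-0.0011, -0.0013, 0.0001]
```

View pics/s1.png

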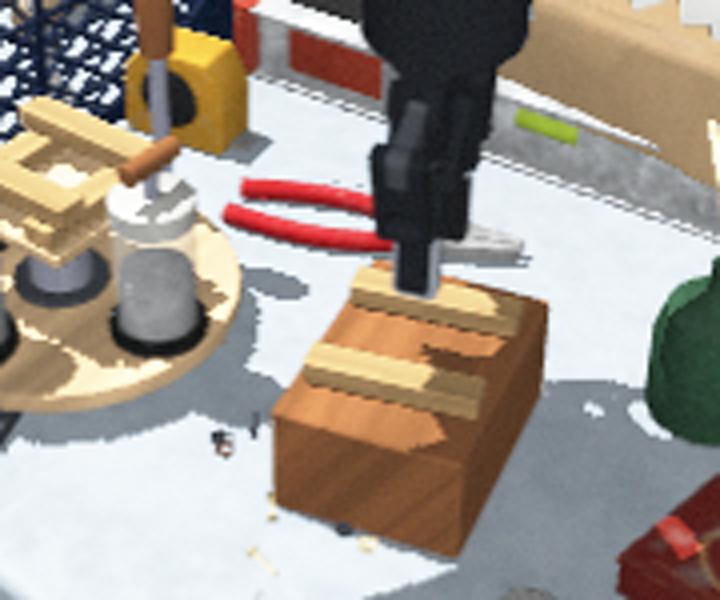

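drive_tool(
  increments=[
    [[-0.035,0.024,0.13,-0.001,-0.0013,0,0.5],[-0.035,0.024,0.25,-0.001,-0.0013,0,0.5],[-0.035,0.024,0.25,-0.001,-0.0013,0,0.5]],
  ],
)

```text
t: 4.08
eef_pos: [530.1, -414.0, 93.0]
ee_rot: [0.653, 0.757, -0.0, 0.004]
ft_force: [0.8, 0.2, -0.4]
width: 42.5
```

```bash
python3 go.py 527.5 -411.5 87 98.5; python3 -c "
from h import *
im=snapshot('scene')[:,:,::-1];cv2.imwrite('pics/s2.png',cv2.resize(im[170:320,200:380],None,fx=4,fy=4,interpolation=cv2.INTER_CUBIC))"
```

```text
t 4.08 now [ 530.1 -414.    93. ] yaw 98.5 w 42.5 f [ 0.8  0.2 -0.4]
shift [0.029, -0.023, 0.06] turn [0.0009, 0.0011, -0.0001]
```

View pics/s2.png

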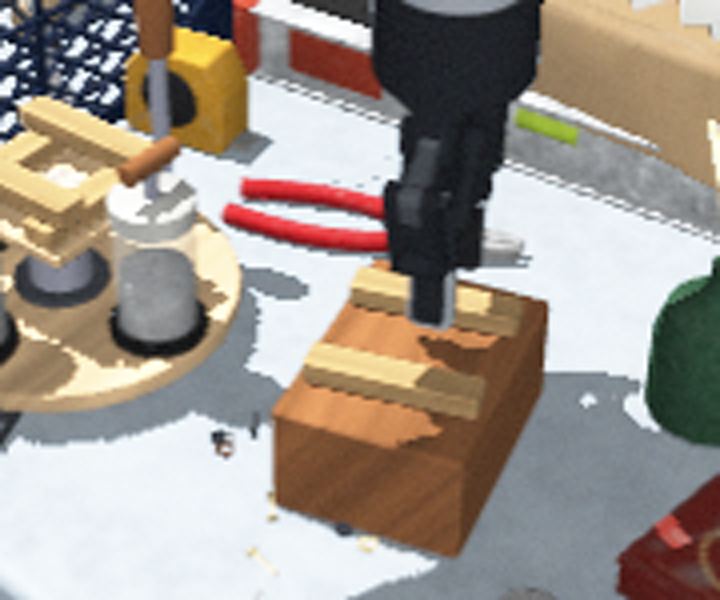

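drive_tool(
  increments=[
    [[0,0,0,0,0,0,0.5],[0,0,0,0,0,0,0.5]],
  ],
)

```text
t: 4.38
eef_pos: [530.8, -414.6, 94.4]
ee_rot: [0.653, 0.757, -0.0, 0.006]
ft_force: [1.0, 0.8, 0.2]
width: 42.8
```

```bash
python3 go.py 527.5 -411.5 87 98.5
```

```text
t 4.38 now [ 530.8 -414.6   94.4] yaw 98.5 w 42.8 f [1.  0.8 0.2]
shift [0.036, -0.028, 0.073] turn [0.0011, 0.0014, -0.0001]
```

drive_tool(
  increments=[
    [[0.036,-0.028,0.07,0.0011,0.0014,0,0.5],[0.036,-0.028,0.07,0.0011,0.0014,0,0.5],[0.036,-0.028,0.07,0.0011,0.0014,0,0.5]],
  ],
)

```text
t: 4.75
eef_pos: [527.1, -411.1, 86.4]
ee_rot: [0.653, 0.757, -0.0, -0.001]
ft_force: [0.5, 0.2, 0.4]
width: 43.1
```

```bash
python3 go.py 527.5 -411.5 87 98.5
```

```text
t 4.75 now [ 527.1 -411.1   86.4] yaw 98.5 w 43.1 f [0.5 0.2 0.4]
shift [-0.004, 0.003, -0.006] turn [-0.0001, -0.0002, -0.0001]
```

Now on target, so I'll close the gripper.

drive_tool(
  increments=[
    [[0,0,0,0,0,0,1],[0,0,0,0,0,0,1],[0,0,0,0,0,0,1],[0,0,0,0,0,0,1],[0,0,0,0,0,0,1]],
  ],
)

```text
t: 5.38
eef_pos: [527.5, -411.5, 87.1]
ee_rot: [0.653, 0.757, -0.0, -0.0]
ft_force: [-0.2, 0.2, 2.7]
width: 16.2
```

```bash
python3 go.py 527.5 -411.5 187 98.5; python3 -c "
from h import *
im=snapshot('scene')[:,:,::-1];cv2.imwrite('pics/s3.png',cv2.resize(im[170:320,200:380],None,fx=4,fy=4,interpolation=cv2.INTER_CUBIC))"
```

```text
t 5.38 now [ 527.5 -411.5   87.1] yaw 98.4 w 16.2 f [-0.2  0.2  2.7]
shift [-0.0, -0.0, -0.999] turn [-0.0, 0.0, -0.0001]
```

View pics/s3.png

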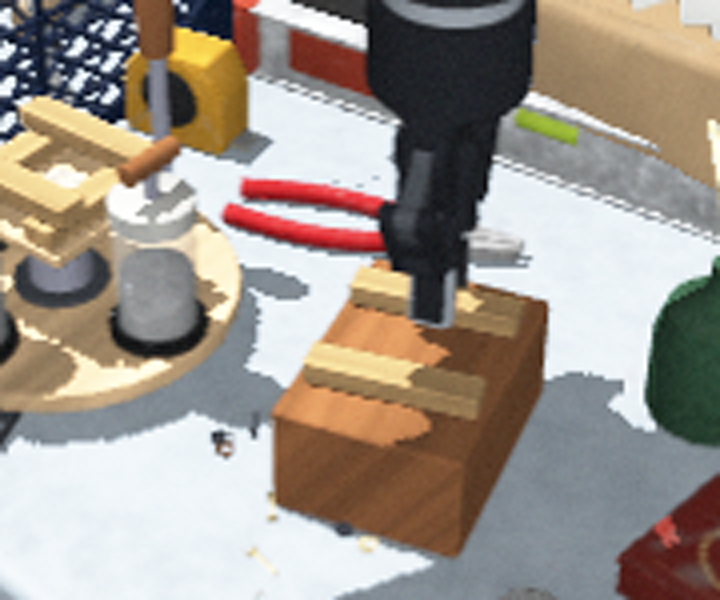

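drive_tool(
  increments=[
    [[0,0,-0.2,0,0,0,1],[0,0,-0.6,0,0,0,1],[0,0,-1,0,0,0,1]],
  ],
)

```text
t: 5.8
eef_pos: [527.1, -411.1, 188.3]
ee_rot: [0.653, 0.757, -0.0, -0.001]
ft_force: [0.5, 0.8, 0.2]
width: 16.1
```

```bash
python3 go.py 515 -310 250 125; python3 go.py 502 -182 250 171.5; python3 -c "
from h import *
im=snapshot('scene')[:,:,::-1];cv2.imwrite('pics/s4.png',cv2.resize(im[140:320,200:380],None,fx=3.3,fy=3.3,interpolation=cv2.INTER_CUBIC))"
```

```text
t 5.8 now [ 527.1 -411.1  188.3] yaw 98.4 w 16.1 f [0.5 0.8 0.2]
shift [1.018, 0.028, -0.616] turn [-0.0001, -0.0002, -0.0738]
t 5.8 now [ 527.1 -411.1  188.3] yaw 98.4 w 16.1 f [0.5 0.8 0.2]
shift [2.303, 0.088, -0.614] turn [-0.0, -0.0002, -0.2029]
```

View pics/s4.png

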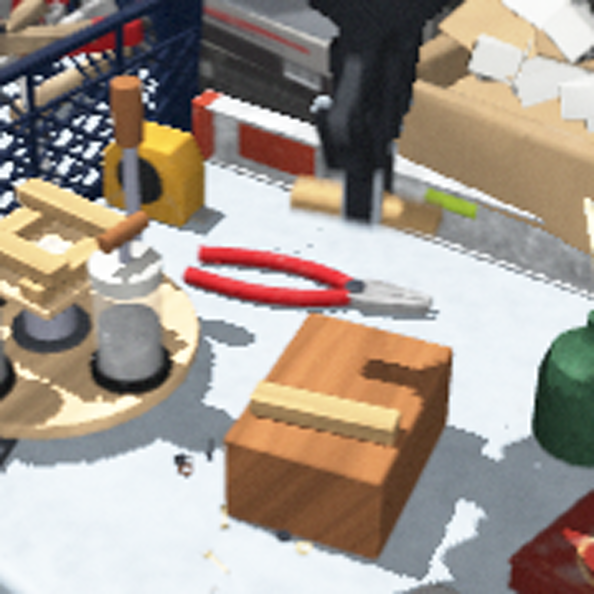

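The slat is held level, with its ends at (292,195) and (442,218) and the finger in the middle at (365,200). I'll carry it over the tower.

drive_tool(
  increments=[
    [[0.3,0,-0.2,0,0,-0.025,1],[0.65,0.01,-0.4,0,0,-0.05,1],[0.98,0.03,-0.6,0,0,-0.074,1]],
  ],
)

```text
t: 6.22
eef_pos: [515.6, -313.0, 248.0]
ee_rot: [0.459, 0.888, 0.0, -0.0]
ft_force: [-0.3, -0.0, 0.2]
width: 15.8
```

```bash
python3 go.py 508 -240 250 150;python3 go.py 502 -182 250 171.5
```

```text
t 6.22 now [ 515.6 -313.   248. ] yaw 125.4 w 15.8 f [-0.3 -0.   0.2]
shift [0.639, 0.36, -0.02] turn [0.0, -0.0001, -0.0685]
t 6.22 now [ 515.6 -313.   248. ] yaw 125.4 w 15.8 f [-0.3 -0.   0.2]
shift [1.147, 0.647, -0.02] turn [0.0, -0.0001, -0.1282]
```

drive_tool(
  increments=[
    [[0.2,0.12,0,0,0,-0.025,1],[0.4,0.24,0,0,0,-0.05,1],[0.6,0.36,0,0,0,-0.075,1],[0.8,0.48,0,0,0,-0.1,1],[1,0.6,0,0,0,-0.128,1],[1,0.6,0,0,0,-0.128,1]],
  ],
)

```text
t: 6.98
eef_pos: [507.4, -196.5, 247.4]
ee_rot: [0.077, 0.997, 0.0, -0.0]
ft_force: [1.3, 0.3, -0.8]
width: 15.9
```

```bash
python3 go.py 502.1 -182 160 171.5; python3 -c "
from h import *
im=snapshot('scene')[:,:,::-1];cv2.imwrite('pics/s5.png',cv2.resize(im[120:300,140:340],None,fx=3.3,fy=3.3,interpolation=cv2.INTER_CUBIC))"
```

```text
t 6.97 now [ 507.4 -196.5  247.4] yaw 171.2 w 15.9 f [ 1.3  0.3 -0.8]
shift [0.075, 0.135, 0.874] turn [0.0, -0.0, -0.0008]
```

View pics/s5.png

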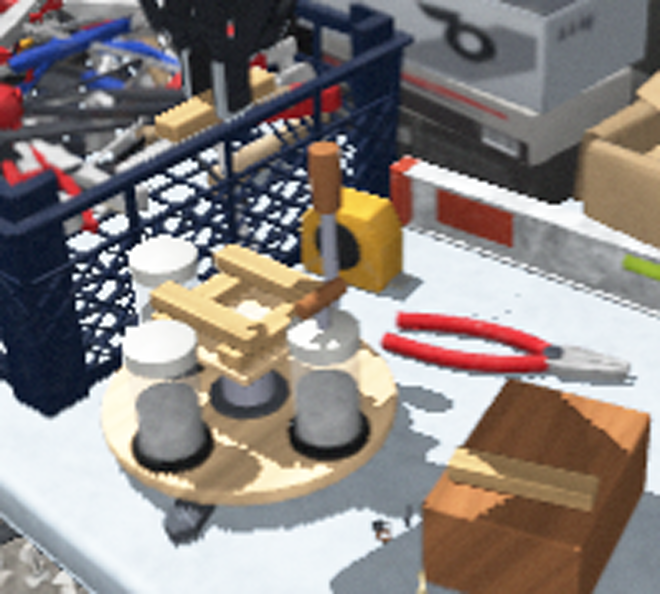

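drive_tool(
  increments=[
    [[0.075,0.135,0.3,0,0,0,1],[0.075,0.135,0.65,0,0,0,1],[0.075,0.135,0.87,0,0,0,1],[0.075,0.135,0.87,0,0,0,1],[0.075,0.135,0.87,0,0,0,1]],
  ],
)

```text
t: 7.65
eef_pos: [502.8, -183.9, 161.1]
ee_rot: [0.078, 0.997, -0.0, 0.0]
ft_force: [0.5, -0.7, 0.4]
width: 15.7
```

```bash
python3 go.py 502.1 -182 135.5 171.5; python3 -c "
from h import *
im=snapshot('scene')[:,:,::-1];cv2.imwrite('pics/s6.png',cv2.resize(im[150:270,160:280],None,fx=5,fy=5,interpolation=cv2.INTER_CUBIC))
im=snapshot('top')[:,:,::-1];cv2.imwrite('pics/t6.png',cv2.resize(im[150:270,160:280],None,fx=5,fy=5,interpolation=cv2.INTER_CUBIC))"
```

```text
t 7.65 now [ 502.8 -183.9  161.1] yaw 171.1 w 15.7 f [ 0.5 -0.7  0.4]
shift [0.01, 0.018, 0.256] turn [-0.0, 0.0001, -0.0011]
```

View pics/s6.png

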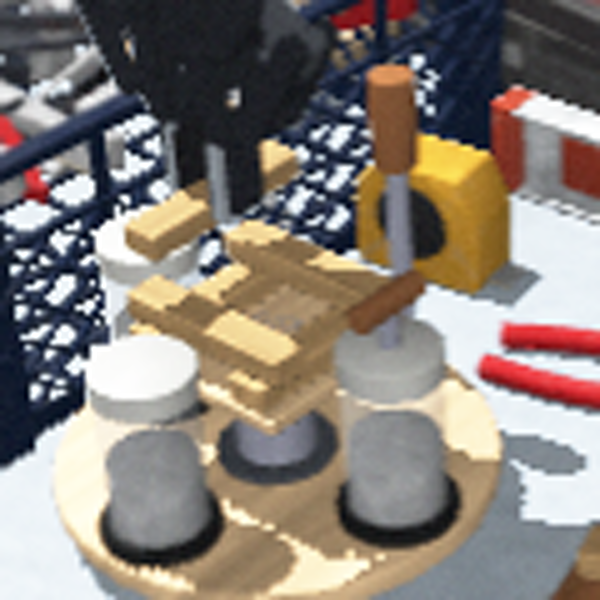

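View pics/t6.png

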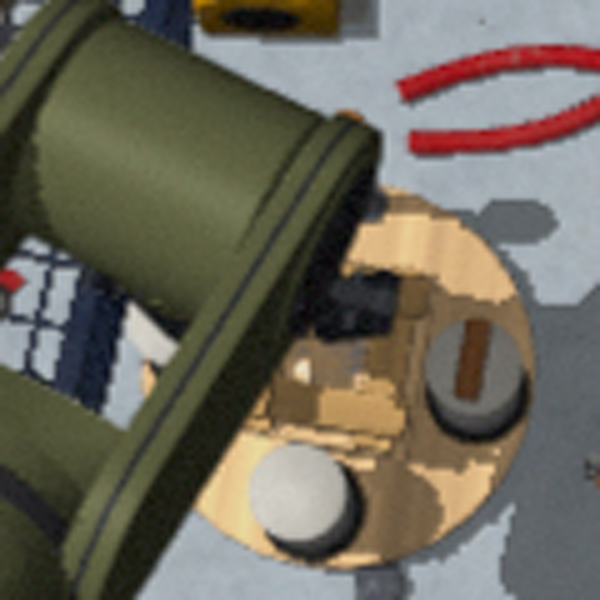

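In the scene view the held slat (128–300, 140–250) hangs straight over the back-left side of layer two. I'll lower it.

drive_tool(
  increments=[
    [[0.01,0.018,0.12,0,0,-0.001,1],[0.01,0.018,0.25,0,0,-0.001,1],[0.01,0.018,0.25,0,0,-0.001,1],[0.01,0.018,0.25,0,0,-0.001,1]],
  ],
)

```text
t: 8.25
eef_pos: [501.0, -180.9, 134.0]
ee_rot: [0.074, 0.997, 0.0, -0.001]
ft_force: [0.5, 0.3, 0.3]
width: 16.2
```

```bash
python3 go.py 502.1 -182 135 171.5
```

```text
t 8.25 now [ 501.  -180.9  134. ] yaw 171.5 w 16.2 f [0.5 0.3 0.3]
shift [-0.012, -0.009, -0.01] turn [0.0001, -0.0003, 0.0001]
```

drive_tool(
  increments=[
    [[-0.008,-0.006,0,0,0,0,1],[-0.008,-0.006,0.01,0,0,0,1],[-0.008,-0.006,0.01,0,0,0,1]],
  ],
)

```text
t: 8.62
eef_pos: [502.0, -181.8, 133.7]
ee_rot: [0.074, 0.997, 0.0, -0.0]
ft_force: [0.1, 0.7, 0.1]
width: 15.8
```

```bash
python3 go.py 502.1 -182 135 171.5;python3 -c "
from h import *
im=snapshot('scene')[:,:,::-1];cv2.imwrite('pics/s7.png',cv2.resize(im[150:270,160:280],None,fx=5,fy=5,interpolation=cv2.INTER_CUBIC))"
```

```text
t 8.62 now [ 502.  -181.8  133.7] yaw 171.5 w 15.8 f [0.1 0.7 0.1]
shift [-0.001, -0.001, -0.013] turn [0.0001, -0.0002, 0.0001]
```

View pics/s7.png

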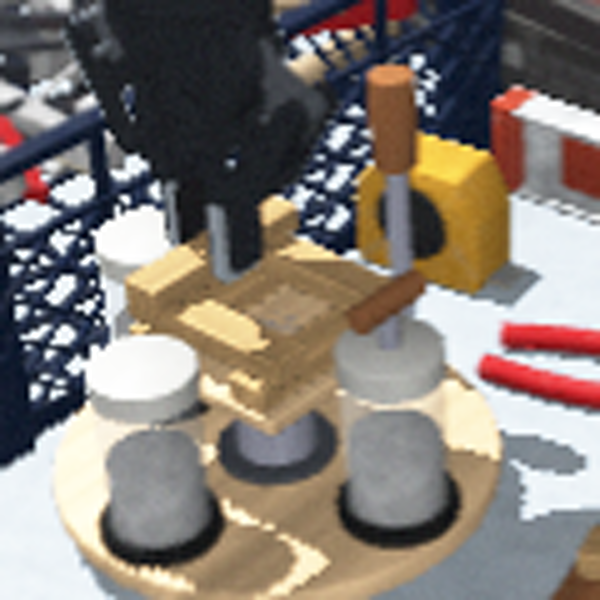

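drive_tool(
  increments=[
    [[0,0,0.015,0,0,0,1],[0,0,0.015,0,0,0,1]],
  ],
)

```text
t: 8.93
eef_pos: [502.3, -182.0, 133.4]
ee_rot: [0.074, 0.997, 0.0, -0.0]
ft_force: [-2.5, 0.6, 5.0]
width: 16.1
```

drive_tool(
  increments=[
    [[0,0,0.01,0,0,0,1],[0,0,0.01,0,0,0,1]],
  ],
)

```text
t: 9.18
eef_pos: [502.4, -182.0, 133.3]
ee_rot: [0.074, 0.997, 0.0, -0.0]
ft_force: [-4.8, 2.7, 9.6]
width: 16.1
```

drive_tool(
  increments=[
    [[0,0,-0.015,0,0,0,1],[0,0,-0.015,0,0,0,0.62],[0,0,-0.015,0,0,0,0.62],[0,0,-0.015,0,0,0,0.62],[0,0,-0.015,0,0,0,0.62],[0,0,-0.3,0,0,0,0.62]],
  ],
)

```text
t: 9.93
eef_pos: [500.4, -181.0, 158.7]
ee_rot: [0.074, 0.997, 0.001, -0.003]
ft_force: [0.4, -0.6, 0.1]
width: 32.8
```

drive_tool(
  increments=[
    [[0,0,-0.5,0,0,0,0.62],[0,0,-0.9,0,0,0,0.5]],
  ],
)

```text
t: 10.18
eef_pos: [502.4, -182.0, 253.1]
ee_rot: [0.074, 0.997, 0.0, 0.0]
ft_force: [0.9, -0.2, -0.3]
width: 42.9
```

```bash
python3 go.py 494 -240 250 130; python3 go.py 465 -419.5 250 98.5; python3 -c "
from h import *
im=snapshot('scene')[:,:,::-1];cv2.imwrite('pics/s8.png',cv2.resize(im[150:270,160:280],None,fx=5,fy=5,interpolation=cv2.INTER_CUBIC))"
```

```text
t 10.18 now [ 502.4 -182.   253.1] yaw 171.5 w 42.9 f [ 0.9 -0.2 -0.3]
shift [-0.003, -0.586, 0.031] turn [0.0, 0.0, 0.1154]
t 10.18 now [ 502.4 -182.   253.1] yaw 171.5 w 42.9 f [ 0.9 -0.2 -0.3]
shift [0.02, -2.404, 0.031] turn [0.0, 0.0, 0.2029]
```

View pics/s8.png

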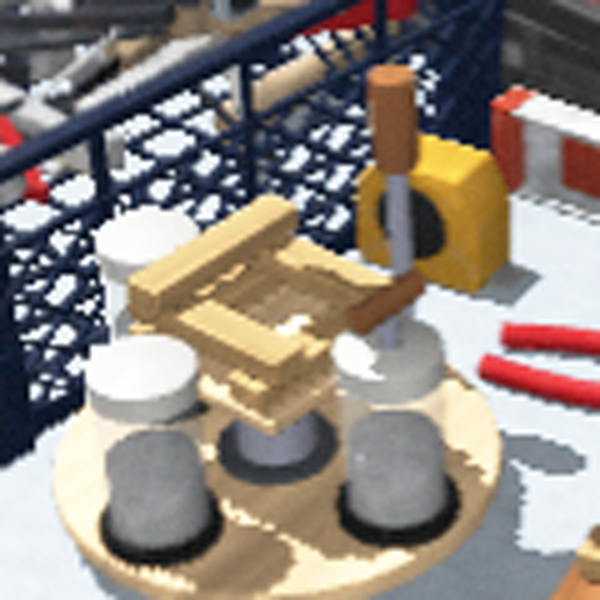

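Slat A lies flat on the back-left side (130–295, 200–310). Now slat B.

drive_tool(
  increments=[
    [[0,-0.5,0,0,0,0,0.5],[0,-1,0,0,0,0,0.5]],
  ],
)

```text
t: 10.48
eef_pos: [487.6, -281.6, 251.7]
ee_rot: [0.073, 0.997, -0.0, 0.0]
ft_force: [-0.4, 0.1, -1.4]
width: 42.4
```

drive_tool(
  increments=[
    [[0,-0.2,0,0,0,0.029,0.5],[0,-0.4,0,0,0,0.058,0.5],[0,-0.6,0,0,0,0.087,0.5],[0,-0.8,0,0,0,0.116,0.5],[0,-1,0,0,0,0.145,0.5],[0,-1,0,0,0,0.174,0.5],[0,-1,0,0,0,0.203,0.5]],
  ],
)

```text
t: 11.35
eef_pos: [472.5, -380.1, 250.7]
ee_rot: [0.656, 0.755, -0.0, -0.001]
ft_force: [-0.5, 0.2, 0.8]
width: 42.8
```

```bash
python3 go.py 465.3 -419.3 165 98.5; python3 -c "
from slats import *
slats(cv2.imread('pics/top0_raw.png'),0,0,(292,336,198,250),72)
im=snapshot('top')[:,:,::-1];cv2.imwrite('pics/t8_raw.png',im)
cv2.imwrite('pics/t8.png',cv2.resize(im[150:270,160:280],None,fx=5,fy=5,interpolation=cv2.INTER_CUBIC))"
```

```text
t 11.35 now [ 472.5 -380.1  250.7] yaw 98.1 w 42.8 f [-0.5  0.2  0.8]
shift [-0.379, -0.126, 0.857] turn [-0.0002, -0.0002, -0.0012]
slat px [295 203  36  13 273] rect [ 528.3 -411.3] [18.5 83.2] 9.4 mean [ 528.  -411.2   72. ] axis 99.7 [18.2 83.8]
slat px [298 230  37  12 276] rect [ 466.1 -418.3] [18.5 84.6] 9.1 mean [ 465.7 -418.8   72. ] axis 99.3 [17.7 83.3]
```

View pics/t8.png

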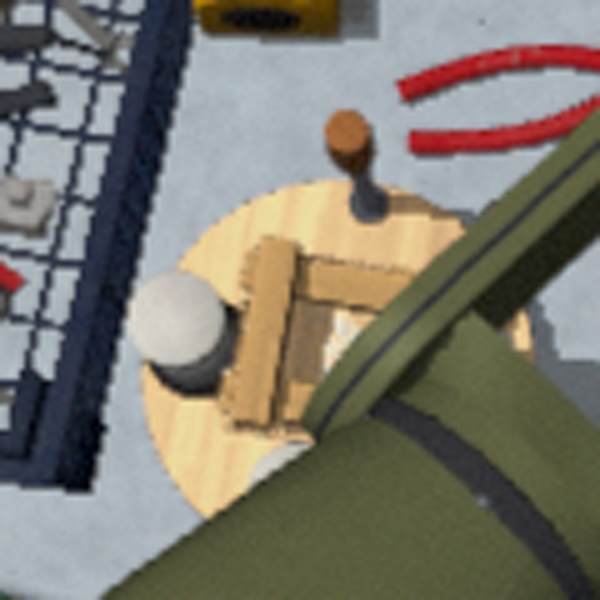

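drive_tool(
  increments=[
    [[-0.2,-0.06,0.28,0,0,-0.001,0.5],[-0.38,-0.12,0.56,0,0,-0.001,0.5],[-0.38,-0.12,0.86,0,0,-0.001,0.5],[-0.38,-0.12,0.86,0,0,-0.001,0.5],[-0.38,-0.12,0.86,0,0,-0.001,0.5]],
  ],
)

```text
t: 12.02
eef_pos: [466.8, -419.3, 166.3]
ee_rot: [0.65, 0.76, -0.0, 0.0]
ft_force: [0.3, 0.3, -0.3]
width: 43.0
```

```bash
python3 go.py 465.3 -419.3 87 98.5; python3 -c "
from h import *
q=(np.array([(262,238),(300,240),(270,428),(233,425)],float)+.5)/5-.5+[160,150]
w=onz('top',q,120);print(w.round(1),w.mean(0).round(1))
r=w.mean(0)[:2]-[498,-209.7];a=np.radians(81.5);print('crib',r@[np.cos(a),np.sin(a)],r@[-np.sin(a),np.cos(a)])
im=snapshot('scene')[:,:,::-1];cv2.imwrite('pics/s9.png',cv2.resize(im[170:320,200:380],None,fx=4,fy=4,interpolation=cv2.INTER_CUBIC))"
```

```text
t 12.03 now [ 466.8 -419.3  166.3] yaw 98.9 w 43.0 f [ 0.3  0.3 -0.3]
shift [0.003, -0.015, 0.793] turn [0.0, 0.0001, 0.001]
[[ 543.1 -181.   120. ]
 [ 542.4 -198.   120. ]
 [ 457.6 -187.1  120. ]
 [ 458.8 -170.7  120. ]] [ 500.5 -184.2  120. ]
crib 25.575576414056957 1.3401169672512223
```

View pics/s9.png

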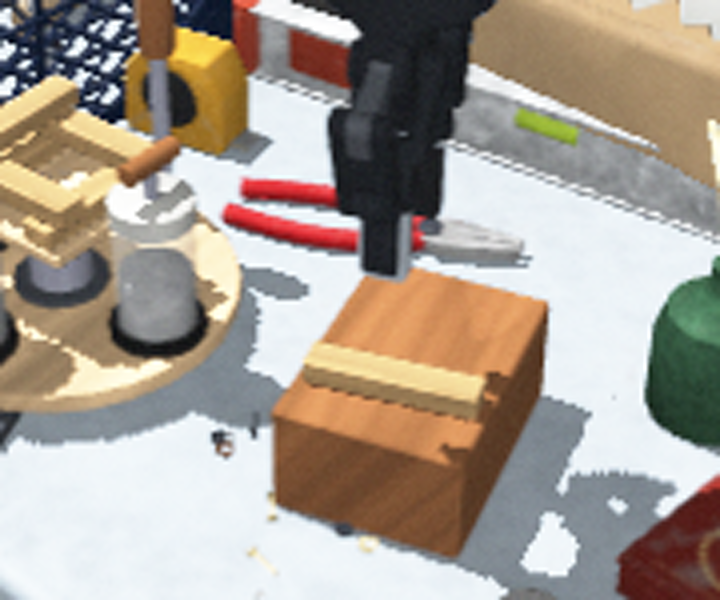

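Slat A measures at crib x 25.6 and y 1.3, which is within the limits. Descending onto slat B, seen at (305–485, 345–415).

drive_tool(
  increments=[
    [[0,-0.015,0.4,0,0,0.001,0.5],[0,-0.015,0.7,0,0,0.001,0.5],[0,-0.015,0.79,0,0,0.001,0.5],[0,-0.015,0.79,0,0,0.001,0.5],[0,-0.015,0.79,0,0,0.001,0.5]],
  ],
)

```text
t: 12.7
eef_pos: [465.9, -420.3, 88.5]
ee_rot: [0.653, 0.757, -0.0, 0.001]
ft_force: [0.7, -0.6, 0.1]
width: 42.4
```

```bash
python3 go.py 465.3 -419.3 87 98.5; python3 -c "
from h import *
im=snapshot('scene')[:,:,::-1];cv2.imwrite('pics/s10.png',cv2.resize(im[170:320,200:380],None,fx=4,fy=4,interpolation=cv2.INTER_CUBIC))"
```

```text
t 12.7 now [ 465.9 -420.3   88.5] yaw 98.5 w 42.4 f [ 0.7 -0.6  0.1]
shift [0.01, -0.005, 0.015] turn [0.0002, 0.0004, -0.0001]
```

View pics/s10.png

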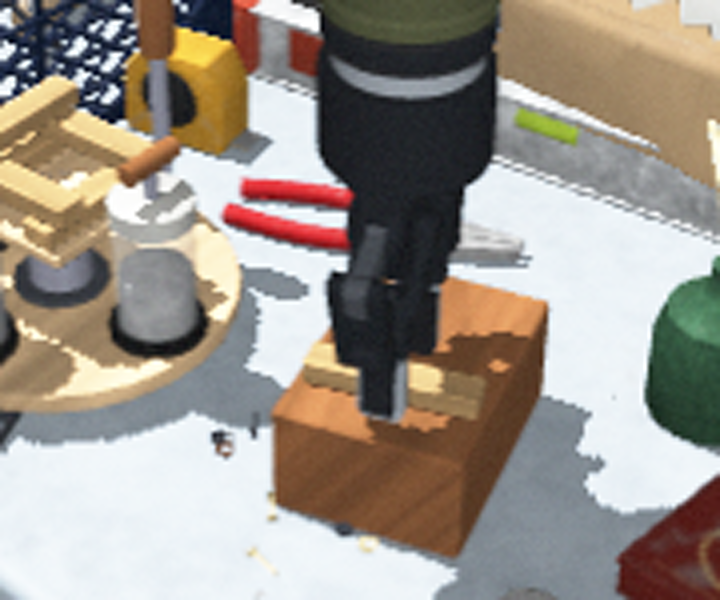

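The fingers straddle the slat at (385,390). I'll close and lift.

drive_tool(
  increments=[
    [[0.005,0,0.01,0,0,0,1],[0.005,0,0.01,0,0,0,1],[0.005,0,0.01,0,0,0,1],[0.005,0,0.01,0,0,0,1],[0.005,0,0.01,0,0,0,1]],
  ],
)

```text
t: 13.38
eef_pos: [465.3, -419.3, 86.4]
ee_rot: [0.653, 0.757, -0.0, 0.0]
ft_force: [1.0, 1.0, 6.1]
width: 16.0
```

drive_tool(
  increments=[
    [[0,0,-0.2,0,0,0,1],[0,0,-0.6,0,0,0,1],[0,0,-1,0,0,0,1]],
  ],
)

```text
t: 13.75
eef_pos: [464.5, -418.5, 186.5]
ee_rot: [0.653, 0.757, -0.0, -0.001]
ft_force: [1.0, -0.6, 0.0]
width: 16.0
```

```bash
python3 go.py 472 -320 250 125; python3 -c "
from h import *
im=snapshot('scene')[:,:,::-1];cv2.imwrite('pics/s11.png',cv2.resize(im[140:320,200:380],None,fx=3.3,fy=3.3,interpolation=cv2.INTER_CUBIC))"
```

```text
t 13.75 now [ 464.5 -418.5  186.5] yaw 98.4 w 16.0 f [ 1.  -0.6  0. ]
shift [0.964, 0.218, -0.634] turn [-0.0001, -0.0003, -0.0738]
```

View pics/s11.png

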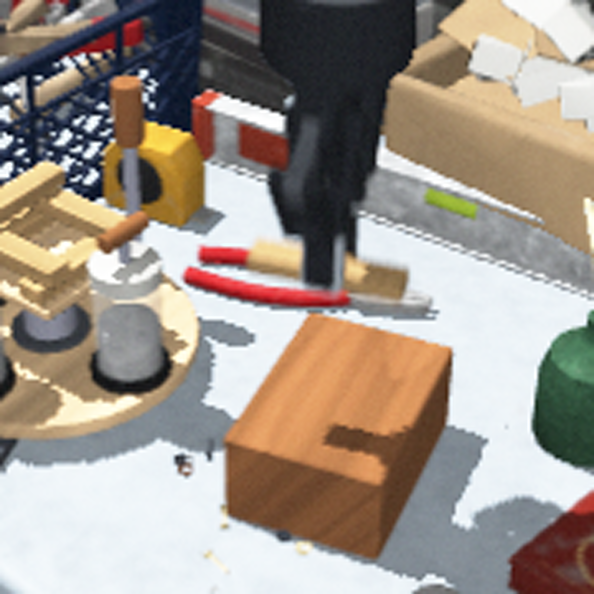

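Slat B is held, spanning (250–408, 240–298). Carrying it to the tower.

drive_tool(
  increments=[
    [[0.3,0.07,-0.2,0,0,-0.025,1],[0.65,0.15,-0.42,0,0,-0.05,1],[0.96,0.22,-0.63,0,0,-0.074,1]],
  ],
)

```text
t: 14.18
eef_pos: [472.4, -319.5, 249.5]
ee_rot: [0.459, 0.888, 0.0, -0.0]
ft_force: [-0.6, -0.4, 0.0]
width: 15.7
```

```bash
python3 go.py 494 -236.5 250 171.5
```

```text
t 14.18 now [ 472.4 -319.5  249.5] yaw 125.4 w 15.7 f [-0.6 -0.4  0. ]
shift [0.552, 0.657, -0.005] turn [0.0, -0.0001, -0.1282]
```

drive_tool(
  increments=[
    [[0.11,0.13,0,0,0,-0.025,1],[0.22,0.26,0,0,0,-0.05,1],[0.33,0.39,0,0,0,-0.075,1],[0.44,0.52,0,0,0,-0.1,1],[0.552,0.657,0,0,0,-0.128,1],[0.552,0.657,0,0,0,-0.128,1],[0.552,0.657,0,0,0,-0.128,1]],
  ],
)

```text
t: 15.05
eef_pos: [494.4, -238.1, 248.6]
ee_rot: [0.078, 0.997, -0.0, -0.0]
ft_force: [-0.8, -0.3, -0.7]
width: 16.4
```

```bash
python3 go.py 494 -236.5 160 171.5
```

```text
t 15.05 now [ 494.4 -238.1  248.6] yaw 171.0 w 16.4 f [-0.8 -0.3 -0.7]
shift [0.006, 0.015, 0.886] turn [-0.0, -0.0001, -0.0013]
```

drive_tool(
  increments=[
    [[0.006,0.015,0.3,0,0,-0.001,1],[0.006,0.015,0.65,0,0,-0.001,1],[0.006,0.015,0.88,0,0,-0.001,1],[0.006,0.015,0.88,0,0,-0.001,1],[0.006,0.015,0.88,0,0,-0.001,1]],
  ],
)

```text
t: 15.68
eef_pos: [494.6, -236.9, 161.5]
ee_rot: [0.075, 0.997, -0.0, 0.0]
ft_force: [-0.6, -0.4, -0.2]
width: 15.8
```

```bash
python3 go.py 494 -236.5 135 171.5; python3 -c "
from h import *
im=snapshot('scene')[:,:,::-1];cv2.imwrite('pics/s12.png',cv2.resize(im[150:270,160:280],None,fx=5,fy=5,interpolation=cv2.INTER_CUBIC))"
```

```text
t 15.68 now [ 494.6 -236.9  161.5] yaw 171.5 w 15.8 f [-0.6 -0.4 -0.2]
shift [0.007, 0.003, 0.265] turn [-0.0, 0.0001, -0.0001]
```

View pics/s12.png

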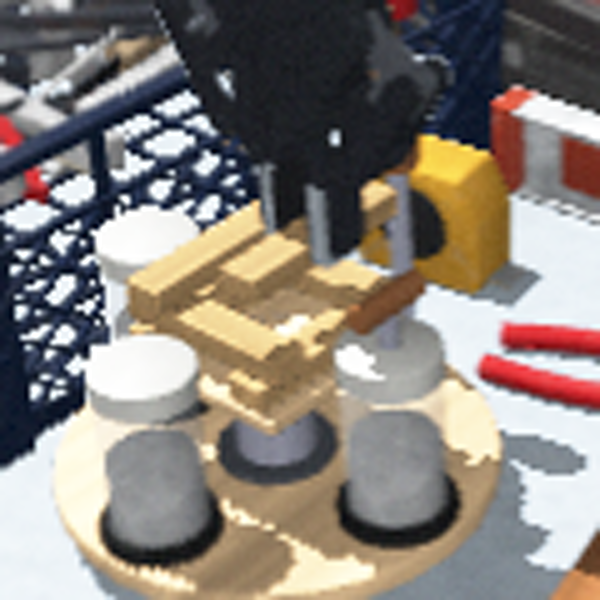

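The held slat (220–395, 185–285) is parallel to slat A and on the jar side. Lowering.

drive_tool(
  increments=[
    [[0.005,0.003,0.12,0,0,0,1],[0.005,0.003,0.24,0,0,0,1],[0.005,0.003,0.275,0,0,0,1],[0.005,0.003,0.275,0,0,0,1],[0.005,0.003,0.275,0,0,0,1]],
  ],
)

```text
t: 16.35
eef_pos: [493.9, -235.8, 134.3]
ee_rot: [0.074, 0.997, 0.0, -0.0]
ft_force: [-4.3, 1.7, 9.8]
width: 16.3
```

drive_tool(
  increments=[
    [[0,0,0.01,0,0,0,1],[0,0,0.01,0,0,0,1]],
  ],
)

```text
t: 16.6
eef_pos: [494.0, -235.8, 134.3]
ee_rot: [0.074, 0.997, 0.0, -0.0]
ft_force: [-6.8, 3.4, 15.3]
width: 16.1
```

Contact at TCP z 134.3 with 15 N. I'll relieve the pressure, open to about 32 mm and lift straight up.

drive_tool(
  increments=[
    [[0,0,-0.02,0,0,0,1],[0,0,-0.02,0,0,0,0.62],[0,0,-0.02,0,0,0,0.62],[0,0,-0.02,0,0,0,0.62],[0,0,-0.02,0,0,0,0.62],[0,0,-0.3,0,0,0,0.62]],
  ],
)

```text
t: 17.35
eef_pos: [492.0, -234.7, 159.2]
ee_rot: [0.074, 0.997, 0.002, -0.003]
ft_force: [0.1, -0.1, 1.2]
width: 32.2
```

drive_tool(
  increments=[
    [[0,0,-0.5,0,0,0,0.62],[0,0,-0.9,0,0,0,0.5],[0,0,-0.9,0,0,0,0.5]],
  ],
)

```text
t: 17.73
eef_pos: [495.6, -236.9, 256.7]
ee_rot: [0.074, 0.997, -0.002, 0.003]
ft_force: [-0.4, -1.0, 0.4]
width: 42.9
```

```bash
python3 go.py 580 -222 250 171.5; python3 -c "
from h import *
im=snapshot('scene')[:,:,::-1];cv2.imwrite('pics/s13.png',cv2.resize(im[150:270,160:280],None,fx=5,fy=5,interpolation=cv2.INTER_CUBIC))
im=snapshot('top')[:,:,::-1];cv2.imwrite('pics/t13.png',cv2.resize(im[150:270,160:280],None,fx=5,fy=5,interpolation=cv2.INTER_CUBIC))"
```

```text
t 17.73 now [ 495.6 -236.9  256.7] yaw 171.5 w 42.9 f [-0.4 -1.   0.4]
shift [-0.812, 0.271, 0.072] turn [-0.0005, 0.0011, 0.0001]
```

View pics/s13.png

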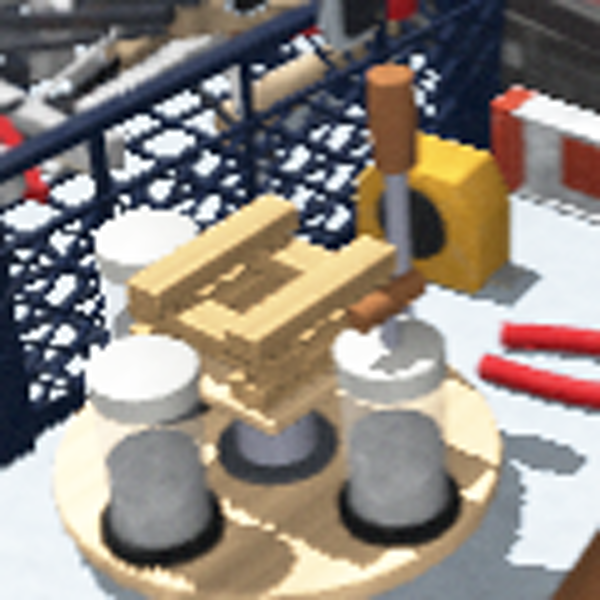

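View pics/t13.png

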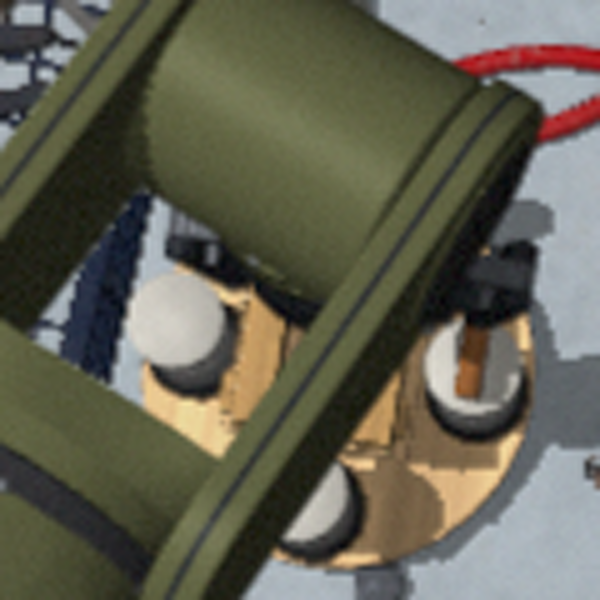

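```bash
python3 -c "
from h import *
a=np.radians(81.5)
for q in ([(228,327),(262,347),(398,253),(365,236)],[(129,280),(160,296),(298,210),(262,196)]):
    q=(np.array(q,float)+.5)/5-.5+[160,150]
    w=onz('scene',q,120);m=w.mean(0);r=m[:2]-[497.5,-209.7];v=(w[2]+w[3]-w[0]-w[1])[:2]
    print(w.round(1).tolist(),'crib',(r@[np.cos(a),np.sin(a)]).round(1),(r@[-np.sin(a),np.cos(a)]).round(1),'dir',np.degrees(np.arctan2(v[1],v[0])).round(1))
"
```

```text
[[457.2, -221.7, 120.0], [452.3, -241.2, 120.0], [533.8, -251.1, 120.0], [538.4, -232.2, 120.0]] crib -26.9 -1.9 dir -7.1
[[465.6, -167.1, 120.0], [462.1, -185.2, 120.0], [542.3, -196.4, 120.0], [544.5, -176.5, 120.0]] crib 29.0 -1.9 dir -7.4
```

Both slats look right: measured crib x is -26.9 and +29.0, y within 2 mm, and direction within 2°. Next is the handle.

drive_tool(
  increments=[
    [[-0.3,0.09,0.02,0,0,0,0.3],[-0.6,0.18,0.05,0,0,0,0.3],[-0.82,0.27,0.07,0,0,0,0.3],[-0.82,0.27,0.3,0,0,0,0.3],[-0.82,0.27,0.3,0,0,0,0.3],[-0.82,0.27,0.3,0,0,0,0.3]],
  ],
)

```text
t: 18.58
eef_pos: [578.3, -221.0, 220.9]
ee_rot: [0.074, 0.997, 0.001, -0.001]
ft_force: [-0.8, 0.2, 0.7]
width: 59.8
```

```bash
python3 go.py 580 -222 156 171.5; python3 -c "
from h import *
im=snapshot('scene')[:,:,::-1];cv2.imwrite('pics/s14.png',cv2.resize(im[120:240,170:290],None,fx=5,fy=5,interpolation=cv2.INTER_CUBIC))
im=snapshot('top')[:,:,::-1];cv2.imwrite('pics/t14.png',cv2.resize(im[150:270,160:280],None,fx=5,fy=5,interpolation=cv2.INTER_CUBIC))"
```

```text
t 18.57 now [ 578.3 -221.   220.9] yaw 171.5 w 59.8 f [-0.8  0.2  0.7]
shift [-0.02, -0.008, 0.649] turn [0.0002, -0.0004, 0.0]
```

View pics/s14.png

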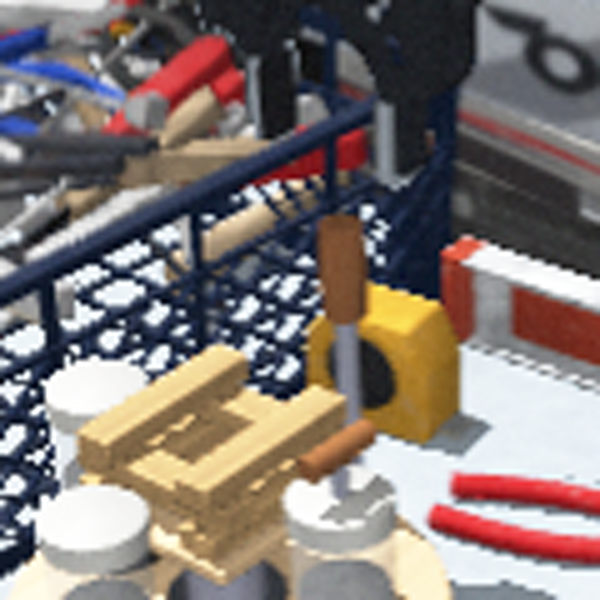

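View pics/t14.png

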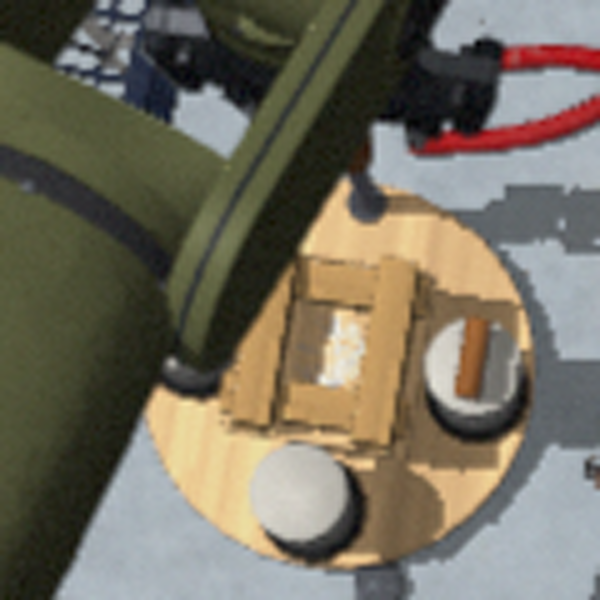

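The fingers at (265,130) and (400,180) bracket the handle top at (340,220). Descending.

drive_tool(
  increments=[
    [[-0.01,-0.005,0.2,0,0,0,0.3],[-0.015,-0.008,0.4,0,0,0,0.3],[-0.015,-0.008,0.64,0,0,0,0.3],[-0.015,-0.008,0.64,0,0,0,0.3],[-0.015,-0.008,0.64,0,0,0,0.3]],
  ],
)

```text
t: 19.3
eef_pos: [580.2, -222.1, 157.7]
ee_rot: [0.074, 0.997, 0.0, -0.0]
ft_force: [-0.5, -0.0, -0.2]
width: 59.9
```

```bash
python3 go.py 580 -222 156 171.5; python3 -c "
from h import *
im=snapshot('scene')[:,:,::-1];cv2.imwrite('pics/s15.png',cv2.resize(im[120:240,170:290],None,fx=5,fy=5,interpolation=cv2.INTER_CUBIC))"
```

```text
t 19.3 now [ 580.2 -222.1  157.7] yaw 171.5 w 59.9 f [-0.5 -0.  -0.2]
shift [0.002, 0.001, 0.017] turn [0.0001, -0.0002, 0.0001]
```

View pics/s15.png

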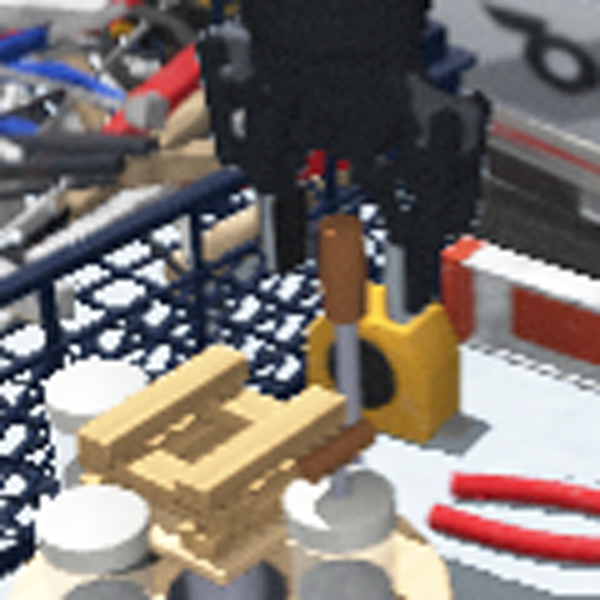

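The handle (340,215–325) stands between the fingertips at (275,270) and (400,315). Closing.

drive_tool(
  increments=[
    [[0,0,0.01,0,0,0,0.5],[0,0,0.01,0,0,0,0.65],[0,0,0.01,0,0,0,1],[0,0,0.01,0,0,0,1],[0,0,0.01,0,0,0,1],[0,0,0.01,0,0,0,1]],
  ],
)

```text
t: 20.1
eef_pos: [580.5, -222.2, 157.6]
ee_rot: [0.074, 0.997, 0.0, 0.0]
ft_force: [-1.1, 1.3, 5.8]
width: 19.6
```

```bash
python3 go.py 580 -222 156 171.5; python3 -c "
from h import *
im=snapshot('scene')[:,:,::-1];cv2.imwrite('pics/s16.png',cv2.resize(im[120:240,170:290],None,fx=5,fy=5,interpolation=cv2.INTER_CUBIC))
im=snapshot('top')[:,:,::-1];cv2.imwrite('pics/t16_raw.png',im);cv2.imwrite('pics/t16.png',cv2.resize(im[150:270,160:280],None,fx=5,fy=5,interpolation=cv2.INTER_CUBIC))"
```

```text
t 20.1 now [ 580.5 -222.2  157.6] yaw 171.5 w 19.6 f [-1.1  1.3  5.8]
shift [0.005, 0.001, 0.016] turn [0.0, 0.0, 0.0001]
```

View pics/s16.png

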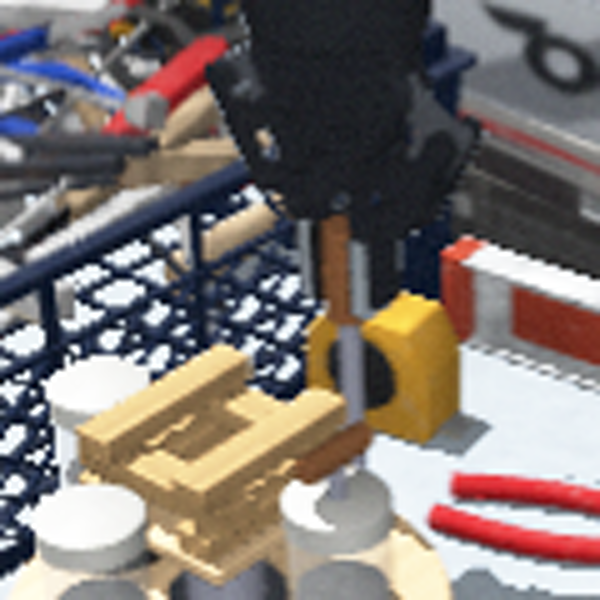

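View pics/t16.png

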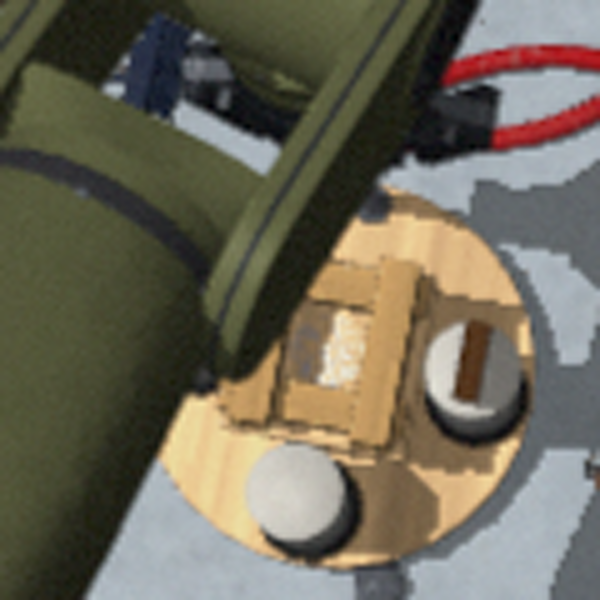

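Gripped: opening 19.6 mm on the 22 mm handle, tower undisturbed. I'll turn the first part of the arc: centre 83 mm along tool x, positive about tool z.

drive_tool(
  increments=[
    [[0.0005,-0.029,0,0,0,0.0056,1],[0.003,-0.072,0,0,0,0.0139,1],[0.01,-0.13,0,0,0,0.025,1],[0.025,-0.201,0,0,0,0.0389,1],[0.045,-0.27,0,0,0,0.0528,1],[0.072,-0.338,0,0,0,0.0667,1],[0.104,-0.402,0,0,0,0.0806,1],[0.142,-0.464,0,0,0,0.0944,1]],
  ],
)

```text
t: 21.2
eef_pos: [558.7, -265.7, 157.6]
ee_rot: [0.363, 0.932, 0.0, -0.001]
ft_force: [-5.4, 4.2, 8.5]
width: 19.7
```

```bash
python3 go.py 580 -222 156 171.5; python3 -c "
from h import *
from cell import robot
p=robot.get_state()['eef_pos'];d=p[:2]-[498,-209.7];print(np.hypot(*d),np.degrees(np.arctan2(d[1],d[0])))
im=snapshot('scene')[:,:,::-1];cv2.imwrite('pics/s17.png',cv2.resize(im[120:270,160:310],None,fx=4,fy=4,interpolation=cv2.INTER_CUBIC))"
```

```text
t 21.2 now [ 558.7 -265.7  157.6] yaw 137.4 w 19.7 f [-5.4  4.2  8.5]
shift [0.139, 0.466, 0.016] turn [0.0001, -0.0004, -0.0947]
82.56325953457619 -42.667194250328414
```

View pics/s17.png

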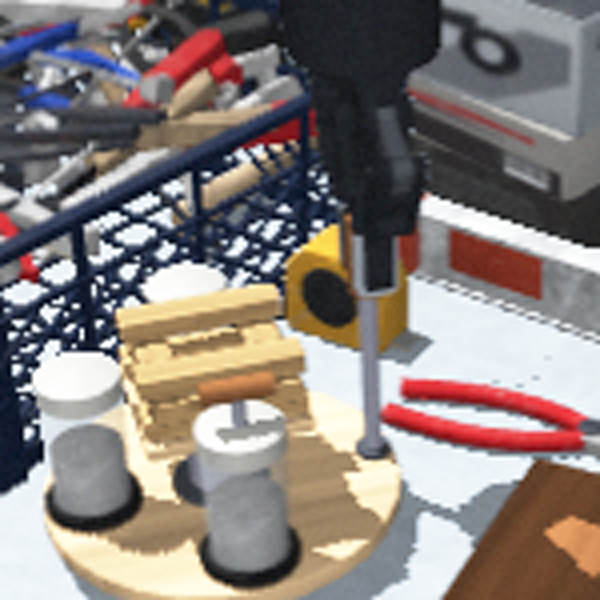

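The tower turned intact, handle at -42.7°. Continuing the arc.

drive_tool(
  increments=[
    [[0.0005,-0.029,0,0,0,0.0056,1],[0.0045,-0.087,0,0,0,0.0167,1],[0.015,-0.158,0,0,0,0.0306,1],[0.032,-0.229,0,0,0,0.0444,1],[0.055,-0.297,0,0,0,0.0583,1],[0.084,-0.364,0,0,0,0.0722,1],[0.111,-0.415,0,0,0,0.0833,1],[0.138,-0.458,0,0,0,0.0931,1]],
  ],
)

```text
t: 22.25
eef_pos: [517.5, -289.5, 157.6]
ee_rot: [0.616, 0.788, 0.0, -0.002]
ft_force: [-5.0, 5.6, 8.9]
width: 20.0
```

```bash
python3 go.py 513.8 -291 158 101; python3 -c "
from h import *
from cell import robot
p=robot.get_state()['eef_pos'];d=p[:2]-[498,-209.7];print(np.hypot(*d),np.degrees(np.arctan2(d[1],d[0])))
im=snapshot('scene')[:,:,::-1];cv2.imwrite('pics/s18.png',cv2.resize(im[150:290,160:300],None,fx=4.2,fy=4.2,interpolation=cv2.INTER_CUBIC))
im=snapshot('top')[:,:,::-1];cv2.imwrite('pics/t18.png',cv2.resize(im[170:290,160:280],None,fx=5,fy=5,interpolation=cv2.INTER_CUBIC))"
```

```text
t 22.25 now [ 517.5 -289.5  157.6] yaw 104.0 w 20.0 f [-5.   5.6  8.9]
shift [-0.005, -0.04, -0.004] turn [-0.0003, -0.0005, 0.0083]
82.15911195306212 -76.25317265230011
```

View pics/s18.png

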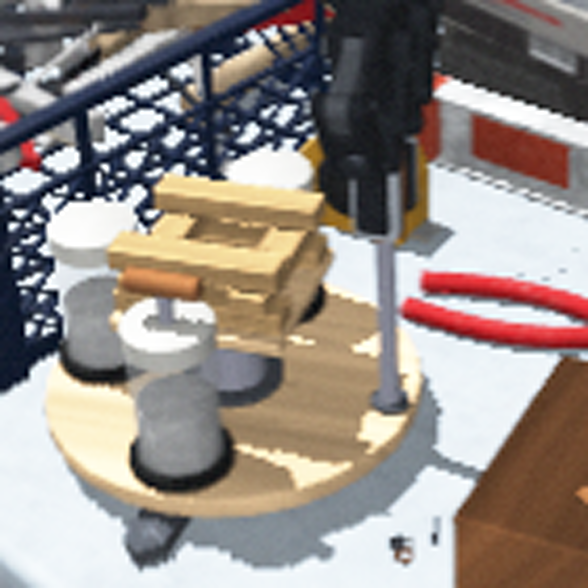

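View pics/t18.png

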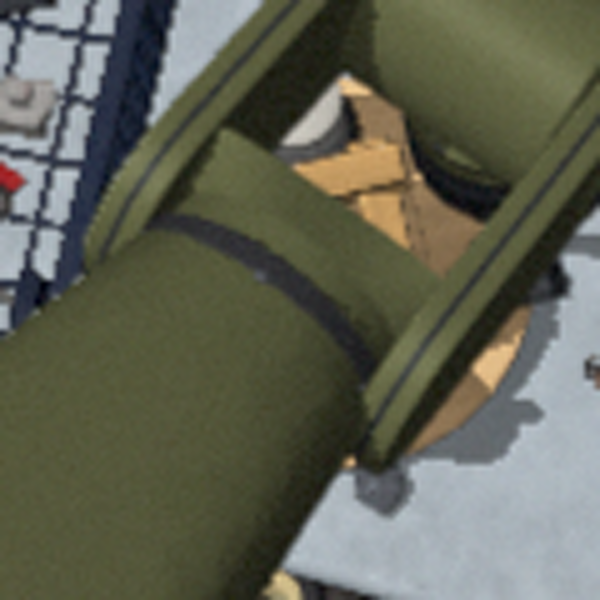

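```bash
python3 - <<'E'
from h import *
im=cv2.imread("pics/top0_raw.png");g=cv2.cvtColor(im,cv2.COLOR_BGR2GRAY)
print(g[258:275,226:248])
ax=np.array([498,-209.6])
m=np.zeros_like(g);m[262:275,228:246]=(g[262:275,228:246]<115)
ys,xs=np.nonzero(m);print(len(xs))
w=onz("top",np.c_[xs,ys],10)[:,:2];d=w.mean(0)-ax
print("tongue centroid",w.mean(0),"front angle",np.degrees(np.arctan2(d[1],d[0]))%360, "max r",np.hypot(*(w-ax).T).max())
r=np.hypot(*(w-ax).T)
for lo in range(95,122,4):
    k=(r>=lo)&(r<lo+4)
    if k.any(): dd=w[k].mean(0)-ax;print(lo,k.sum(),np.degrees(np.arctan2(dd[1],dd[0]))%360)
def S(p): return (np.array(p,float)+.5)/4.2-.5+[160,150]
for nm,p,z in (("cap",(168,325),108),("ring",(182,458),26)):
    q=onz("scene",[S(p)],z)[0];dd=q[:2]-[497.3,-209.6];print(nm,q,np.hypot(*dd),np.degrees(np.arctan2(dd[1],dd[0]))%360)
q=onz("scene",[S((146,540))],10);print(q)
E
```

```text
[[ 35  27  22   8  52  90 102 104 101  95  90  88  84  82  91  90  92  88
   87  96 101  83]
 [ 15  14  21  47  90 106 104 106 100  93  93  85  86  87  86  93  88  79
   77  77  78  94]
 [ 24  50  89 109 129 127 127 128 123 110  91  86  84  85  82  81  77  79
   85  89  85  90]
 [ 88 124 178 184 188 187 186 185 168 146  89  79  79  71  72  78  91  89
   88  91 109 105]
 [165 165 170 180 177 171 166 149 122 101  76  49  48  61  90  93 109 106
  110 124 160 150]
 [101 108 125 125 114  79  55  54  50  50  53  46  42  56  90 113 161 161
  162 161 158 159]
 [110 106 106 106  94  75  78  79  77  78  77  78  72  73  84 114 161 159
  162 160 158 157]
 [156 156 158 162 145  80  76  82  81  82  78  72  72  63  68 109 151 161
  164 160 157 159]
 [161 159 159 158 147  81  78  84  98  89  78  77  77  71  66  89 110 159
  160 157 157 155]
 [159 154 158 159 146  95  81  92 100  88  77  81  82  71  66  86 110 158
  158 158 154 158]
 [162 163 159 159 149  99  87  90  82  84  76  79  75  73  67  88 115 154
  156 158 153 159]
 [164 160 162 159 144  97  88  80  75  77  78  79  72  59  81 107 154 153
  1
[... 252 characters left out ...]
 96 127 160 162 160 160
  157 152 153 152]
 [158 159 164 164 163 166 165 161 159 150 132 122 126 163 164 163 165 162
  159 155 154 154]
 [157 159 162 163 165 164 162 163 159 156 156 156 159 161 163 164 162 159
  158 155 155 155]]
112
tongue centroid [ 397.14991423 -231.65281745] front angle 192.33467446968075 max r 117.28884171785727
95 25 192.81949700635684
99 18 192.3100373631052
103 21 192.51367222393299
107 19 192.01818287262492
111 13 192.81364585810638
115 5 191.9989938528744
cap [ 432.74159896 -224.9996485   108.        ] 66.36969428249698 193.416516747749
ring [ 436.41914314 -221.32200457   26.        ] 61.99906550442635 190.8983660486405
[[ 394.28130993 -229.23586074   10.        ]]
```

The tongue points at about 191–192° and the jar is at about 193.7° by the handle, so I'll turn about 2.2° more and settle.

drive_tool(
  increments=[
    [[0,-0.016,0,0,0,0.003,1],[0.0007,-0.032,0,0,0,0.006,1],[0.0007,-0.032,0,0,0,0.006,1],[0.0007,-0.032,0,0,0,0.006,1],[0.0007,-0.032,0,0,0,0.006,1],[0.0007,-0.032,0,0,0,0.006,1]],
  ],
)

```text
t: 23.1
eef_pos: [514.5, -290.2, 157.6]
ee_rot: [0.63, 0.777, 0.0, -0.002]
ft_force: [-5.2, 6.1, 8.7]
width: 20.1
```

```bash
python3 go.py 513.8 -291 158 101; python3 -c "
from h import *
from cell import robot
p=robot.get_state()['eef_pos'];d=p[:2]-[498,-209.7];print(np.hypot(*d),np.degrees(np.arctan2(d[1],d[0])))
im=snapshot('scene')[:,:,::-1];cv2.imwrite('pics/s19.png',cv2.resize(im[150:290,160:300],None,fx=4.2,fy=4.2,interpolation=cv2.INTER_CUBIC))
im=cv2.imread('pics/s19.png');
def S(n,X): return (proj(n,X)-[160,150]+.5)*4.2-.5
for f,c in ((191.5,(0,0,255)),(189,(0,255,0)),(194,(255,0,0))):
    a=np.radians(f);u=np.array([np.cos(a),np.sin(a)])
    for r,z in ((119,10),(68,108)):
        X=np.r_[np.array([497.5,-209.6])+r*u,z];q=S('scene',[X])[0];cv2.circle(im,tuple(int(v) for v in q),2,c,-1)
cv2.imwrite('pics/s19b.png',im)"
```

```text
t 23.1 now [ 514.5 -290.2  157.6] yaw 101.9 w 20.1 f [-5.2  6.1  8.7]
shift [-0.007, -0.008, -0.004] turn [-0.0004, -0.0005, 0.0026]
82.14855677023047 -78.42254895297708
```

View pics/s19b.png

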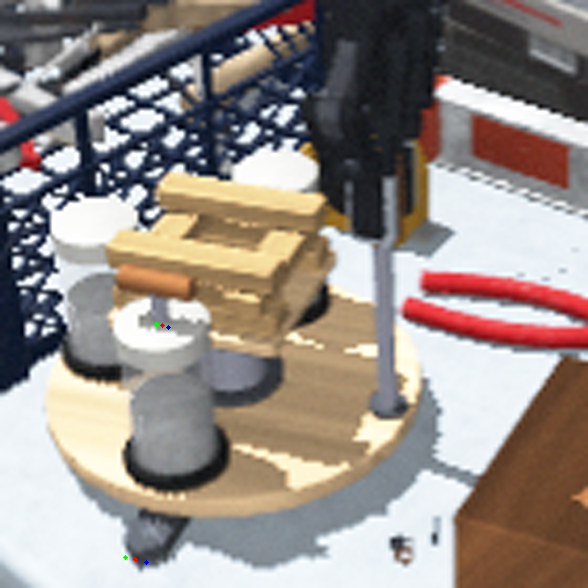

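```bash
python3 -c "
from h import *
from cell import robot
s=robot.get_state();print(s['t'],np.abs(s['qd']).max(),s['eef_pos'].round(1),s['width'])
im=cv2.resize(snapshot('scene')[:,:,::-1][175:255,170:270],None,fx=6,fy=6,interpolation=cv2.INTER_CUBIC)
a=np.radians(11.6);ex=np.array([np.cos(a),np.sin(a)]);ey=np.array([-ex[1],ex[0]])
for c in (-28,28):
    X=[np.r_[np.array([497.5,-209.6])+(c+i)*ex+j*ey,120] for i,j in ((-9,-42),(9,-42),(9,42),(-9,42))]
    q=((proj('scene',X)-[170,175]+.5)*6-.5).astype(int);cv2.polylines(im,[q.reshape(-1,1,2)],True,(0,0,255),1)
cv2.imwrite('pics/s20.png',im)"
```

```text
23.15 0.002787302271422795 [ 514.5 -290.2  157.6] 19.536223282073628
```

View pics/s20.png

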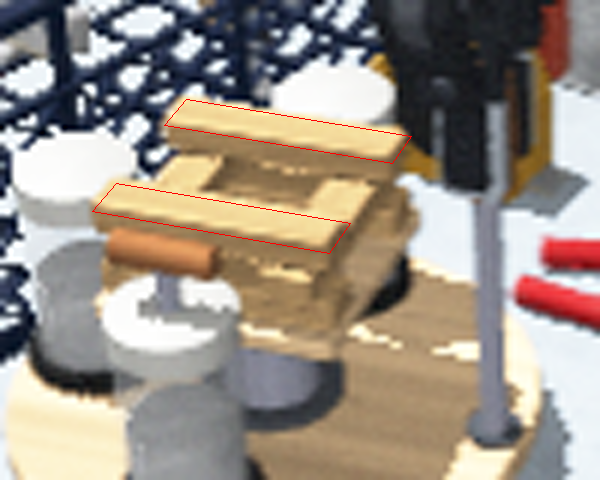

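Both third-layer slats match their expected outlines closely, the jar is at the pointer, the arm is still and the handle is gripped. Handing in.

```bash
python3 -c "
from cell import ticket
print(ticket.close_job())"
```

```text
the job is handed in; nothing more can be done
None
```

I laid both slats on the tower as its third layer, then turned the handle clockwise about 70° until the T-grip jar stood over the pointer. I handed the job in at about 23 s, still gripping the handle; the hand-in reported no verdict.

- **Slats:** before turning, the scene view put them at about x = -27 and +29 mm, within 2 mm lengthwise and about 2° in direction. Slat A measured x = 25.6 mm in the top view and 29.0 mm in the scene view, both inside the limits. After turning, both lay on their expected outlines in the picture.
- **Jar at the front:** the gripped handle puts the jar at about 191.6°. The pointer direction came out at 191–192.5° depending on the view, so the error should be about 1°, against the 5° allowed.
- **Grip and stillness:** the fingers closed to 19.5 mm on the 22 mm handle and the joint speeds were under 0.003 rad/s. I did not measure the finger force on the handle directly.
- **Other things:** in the last pictures the pliers and tape measure looked unmoved. The ratchet was outside the last views, and I made no moves near it.

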